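Load the filament dry cabinet and hang its lift-off door

TASK

Load the dry cabinet and close it up: roll each small filament reel standing on the bench on its rim through the open front into a bay of its own until it drops between the two rollers, never letting a reel fall over, and stand the white drying cartridge down in the blue round well on the cabinet's roof. Once the reels are in, lift the blue-framed door out of its wooden rest, lower both its hinge knuckles right down onto the cabinet's two hinge pins and swing it fully shut. Leave the other things on the bench where they are.

Things in the scene. Friction and masses are not known exactly. Their poses are not given: they have to be found in the camera images.
- cabinet: fixed dry cabinet, white sides, clear roof and back, 206 mm wide, 158 deep, 147 high, roof 5 mm thick, front open, grey heater unit (46 mm wide) on its right side. Origin on the bench under the middle of the front; x points into the cabinet, y left (seen from the robot), z up. Three bays 62 mm wide, centres at y = 66, 0, -66 mm, dividers 4 mm thick, 53 mm high, starting 18 mm behind the front; opening 142 mm high
- roller_front (a point): middle of the top of the front roller. Two steel rollers 12 mm thick lie across all bays at x = 59 and 95 mm of the cabinet, 3 mm proud of its 3 mm floor; a ramp 25 mm long leads up from the bench to the front edge. A reel pushed until its centre is past this roller drops in between the two by itself and stays; back wall at x = 152 mm
- reel_a_center (a point): orange filament reel, may be absent (None). Black side discs 130 mm across and 5 mm thick, 46 mm over both, drum between them 114 mm across; 0.25 to 0.5 kg, smooth hard plastic. Stands on its rim on the bench, up to 0.25 rad off straight ahead. This point is its centre (65 mm up); y is the axle, x and z turn as it rolls, z is up at the start
- reel_b_center (a point): green filament reel, may be absent (None). Black side discs 130 mm across and 5 mm thick, 46 mm over both, drum between them 114 mm across; 0.25 to 0.5 kg, smooth hard plastic. Stands on its rim on the bench, up to 0.25 rad off straight ahead. This point is its centre (65 mm up); y is the axle, x and z turn as it rolls, z is up at the start
- reel_c_center (a point): blue filament reel, may be absent (None). Black side discs 130 mm across and 5 mm thick, 46 mm over both, drum between them 114 mm across; 0.25 to 0.5 kg, smooth hard plastic. Stands on its rim on the bench, up to 0.25 rad off straight ahead. This point is its centre (65 mm up); y is the axle, x and z turn as it rolls, z is up at the start
- bay_mid (a point): where the centre of a reel comes to rest in the middle bay, between the two rollers, 68 mm above the bench, at x = 77, y = 0 mm of the cabinet; in the left and right bays it is at y = 66 and -66 mm
- cartridge: drying cartridge, white upright can with an orange band, 58 mm in diameter, 58 mm high, 0.15 kg; origin at the centre of its underside, z up its axis
- well (a point): centre of the roof inside the round blue well, where the cartridge's underside rests (147 mm above the bench); the well is 66 mm across inside, its wall 4 mm thick and 18 mm high
- door: loose door, 0.3 to 0.5 kg, panel 206 x 132 mm, 10 mm thick, blue frame, clear window; starts upright in the rest. Origin: hinge axis at the underside of the lower knuckle, z up. Panel in the plane x = 0, from y = -12 to -218 and z = -16 to 116 mm; outer face to -x, with a black pull 14 mm proud near the free edge. Shut, its axes are parallel to the cabinet's; open 90 degrees it is turned -1.57 rad about z
- door_top (a point): middle of the door's top edge, at (0, -115, 116) mm in the door's frame; a good place to grip across the 10 mm thickness
- knuckle_low (a point): centre of the underside of the door's lower knuckle, the door's origin. Both knuckles are steel tubes round the door's z axis, 17 mm outside, bore 10 mm, 16 mm long
- knuckle_high (a point): centre of the underside of the door's upper knuckle, 78 mm above the lower
- door_edge (a point): middle of the door's free edge, 218 mm from the hinge axis; it swings to the robot's side of the cabinet, -x, as the door opens. Shut, the door lies against a 4 mm rubber strip on the cabinet's right front edge
- seat_low (a point): foot of the lower hinge pin at the cabinet's left front corner, 30 mm above the bench, where the lower knuckle comes to rest. The pin is upright, 8 mm in diameter, 14 mm long, with a round tip; the hinge axis lies 10 mm in front of the cabinet's front and 115 mm left of its middle
- seat_high (a point): where the underside of the upper knuckle comes to rest, 78 mm above seat_low on the same axis; the upper pin, likewise 8 mm thick, reaches 13 mm above this point. The upper pin stands on a leaf 17 mm wide and 10 mm thick just below it, so the door comes in from the front with its lower knuckle 15 to 50 mm above its seat, between the two pins, and is then lowered
- rest: fixed wooden rest, 120 mm long along its x, 70 mm wide, 42 mm high, with a 14 mm wide slot along x whose floor is 6 mm above the bench; origin at the centre of its underside. The door stands in it with the hinge end to +x, its origin at about (115, 0, 22) mm, turned -1.57 rad about z
- mug: white mug, 95 mm high, a bystander
- glue: white glue bottle, 130 mm high, a bystander
- spray_can: green spray can, 190 mm high, a bystander
- paint_jar1: amber paint jar, 45 mm high, a bystander
- paint_jar2: green paint jar, 45 mm high, a bystander
- screwdriver: screwdriver lying on the bench, 190 mm long, a bystander
- brush: brush lying on the bench, 160 mm long, a bystander
Things that resemble listed ones, but are neither listed nor needed, are in the scene too. What is shaped like the part that bears reel_c_center but grey or pink is not meant.

How it is judged:
By the outcome, as a careful person would: the job done as asked, in the order asked, and still so for the second after the job is handed in, with the robot touching nothing.
Of reel_a, reel_b, reel_c only 2 to 3 are there at a start; the rules pass over those that are not, and their reading is None.
At some moment in a run one of cartridge may be knocked a few centimetres aside while the robot is not near it.
It also fails if it takes over 208 s, if anything falls off the work surface, if the arm or the gripper's body presses on something with over 40 N, if the wrist force passes 120 N, or if a joint passes its speed limit or range.

ROBOT

A 6-joint arm with a two-finger parallel gripper is mounted at the origin on the work surface. World frame = base frame: x ahead of the robot, y to its left, z up, the work surface at z = 0. Lengths are in m, angles in rad, forces in N, time in s.
With the tool pointing down it reaches from about 0.35 to 0.925 m from the base axis. Payload 6.4 kg.
Tool frame: the origin (TCP) lies midway between the tips of the shut fingers; the grasp point (between the pads) lies ctrl.grip_depth behind it (ctrl.grip_depth is the distance from the TCP to the grasp point, in m); z points along the fingers, y is the line along which they close (so a half turn about z gives the same grasp; the last joint's range is limited). The gripper opens to 85 mm and grips with 20 to 120 N. Pads are 22 mm wide; open, the fingers measure 114 mm over their backs; the gripper's body (76 mm by 85 mm) begins 54 mm behind the grasp point. The pads swing forward as they close: fully open they stand 13 mm farther back than shut.
Start: joints at [-1.417, 0.245, 1.558, -0, 1.339, -0.174], TCP at [0.209, -0.615, 0.231] pointing down, gripper open.
Joint ranges: [-3.13, 3.13], [-1.02, 2.26], [0.13, 2.54], [-0.95, 4.09], [0.21, 2.88], [-2.74, 2.74]. Speed limits (rad/s): [2.57, 2.57, 3.14, 3.14, 3.14, 3.14].

INTERFACE

Orientations are given as a unit quaternion [w, x, y, z].
In Python, from workcell import ctrl, imaging gives the robot as it stands.
- The arm moves only by the tool carry_out, never from a script. Its argument "motion" is a list that holds one entry, the list of rows, each a list of 6 numbers: the shift along the tool's x, y, z in cm, then the turn, a rotation vector about the tool's x, y, z in degrees. A call has 1 to 5 rows; each row is the pose to reach, as a shift and turn from the pose commanded when the call began, along the tool's axes at that moment; what a row does not reach only later rows make up. A row lasts 1/8 s, in which the tool goes at most 62.5 mm and 10.7 degrees, less where a joint would pass 70% of its speed; a pose out of reach is approached as far as the arm can. A call with a gripper value outside its range is refused whole. "hand" is the finger opening in cm, from 0 to 8.54, set as the call begins (left out, the last holds). The fingers move at their own pace and stop on an object; the grip force is fixed at half the most. Time passes only in rows, so rows that repeat a pose let the fingers close. It gives the time, the measured TCP pose, the force, the opening and the grip force at its end, in the units of the state.
- ctrl.state(): the state, without advancing time (a new reading comes with each control period).
- imaging.read_camera(name): name is "scene" or "top" or "wrist"; returns a dict with "color" (384x512x3 uint8, red, green, blue), "z_map" (384x512 float32, m along the optical axis (not along the pixel's ray), 0 where there is no reading), "fovy" (degrees; the focal length in pixels is half the picture's height over the tangent of half this angle, whatever the lens; pixels are square), "cx", "cy" (the principal point, pixels), "xyz" and "attitude" of the camera in the world. Camera axes: x right, y up, looking along -z (the intrinsics and any distortion apply to the point x, -y, -z); pixel columns grow to the right and rows downward; lengths in m; the calibration is good to about 2 mm. A picture is of the moment at which its call begins.
- ctrl.hand_in(): hands the job in; it is judged then, once.
The state is a dict: "time": time; "qpos": joint angles; "joint_vel": joint speeds; "tau": joint torques, N m; "tcp_pos": TCP position; "ee_rot": TCP orientation; "wrist_force": force on the tool from outside, world axes, zero at the start; "torque": the same for the moment, N m; "gripper_width": finger opening in m; "gripper_force": force on a finger pad.
Only numpy, scipy, OpenCV 4.12 (cv2) and the standard library are available. Lean on these libraries where they do the work, as an engineer would, in place of code of your own. Each camera call takes 0.05 s, during which the arm holds its last target. There are 200 camera calls.

## Working session

There is one attempt and no reset: what is moved stays moved. The work goes in short steps, Python scripts to look and compute and a tool call to move; the robot and the scene stay as the last step left them, time stands still between calls to the robot, and variables do not carry over. Pictures are saved under pics/ and viewed, at most 14 in all, crops included, and the job is handed in when it is done.

Besides the shell and the picture viewer there is one more tool, called after "Request:" in YAML: its name, and indented under it one key for each argument. carry_out: Moves the arm, as the interface text tells. Its arguments: {"type":"object","properties":{"motion":{"type":"array"},"hand":{"type":"number"}},"required":["motion"]}

```bash
ls; mkdir -p pics
cat > h.py <<'E'
import numpy as np, cv2
from scipy.spatial.transform import Rotation as R
from workcell import ctrl, imaging
def rot(q): return R.from_quat([q[1],q[2],q[3],q[0]]).as_matrix()
def cam(name,save=None):
    c=imaging.read_camera(name)
    if save: cv2.imwrite(f'pics/{save}.png',c['color'][:,:,::-1])
    return c
def cloud(c):
    h,w=c['z_map'].shape; f=h/2/np.tan(np.radians(c['fovy'])/2)
    u,v=np.meshgrid(np.arange(w),np.arange(h)); z=c['z_map']
    P=np.stack([(u-c['cx'])/f*z,-(v-c['cy'])/f*z,-z],-1)
    return P@rot(c['attitude']).T+np.array(c['xyz'])
E
python3 - <<'E'
from h import *
s=ctrl.state(); print(s, ctrl.grip_depth)
for n in('scene','top','wrist'):
    c=cam(n,n+'0'); print(n,[c[k] for k in c if k not in('color','z_map')])
    np.savez('/tmp/%s0.npz'%n,P=cloud(c),color=c['color'],z=c['z_map'])
a=cv2.imread('pics/scene0.png')
E
```

```text
pics
{'time': 0.0, 'qpos': array([-1.41708235e+00,  2.45829020e-01,  1.55905146e+00, -4.89584402e-06,
        1.33872181e+00, -1.74098727e-01]), 'joint_vel': array([-0.00095519, -0.0014717 , -0.00066504, -0.00019714, -0.00291745,
       -0.00157621]), 'tau': array([-7.59644790e-04, -4.29497766e+01, -3.26136732e+01, -1.94165341e-04,
        5.10679980e-03,  9.19342682e-06]), 'tcp_pos': array([ 0.20919745, -0.61480277,  0.23015065]), 'ee_rot': array([-1.00478943e-03,  9.86596809e-01,  1.63173915e-01,  7.85969070e-06]), 'wrist_force': array([-0.52887328, -0.60642679,  0.32208129]), 'torque': array([ 0.02189828, -0.04252475,  0.00312393]), 'gripper_force': 0.0, 'gripper_width': 0.08502436037824444} 0.0187
scene [52.1095399382085, 253.85518439166722, 189.75130139849693, array([ 0.85767194, -0.45091939,  1.04982031]), array([0.9010453 , 0.24555543, 0.10131526, 0.3428631 ])]
top [53.095418339704736, 250.30230777618598, 195.3081114562315, array([ 0.20597425, -0.00682951,  1.44961634]), array([-0.69767811, -0.06959695,  0.0737017 ,  0.70920348])]
wrist [61.00796332150883, 255.98006008234495, 193.88671945083897, array([ 0.28133447, -0.59141469,  0.37288689]), array([ 0.80393745, -0.12015805,  0.08767476, -0.57581226])]
```

View pics/scene0.png

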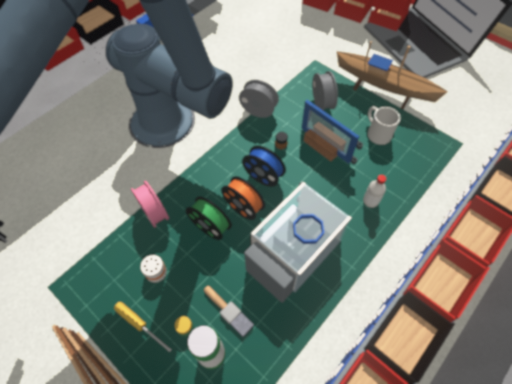

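View pics/top0.png

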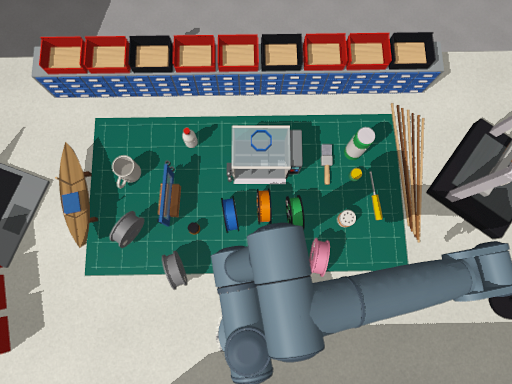

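The scene view shows the green, orange and blue reels at (208,216), (242,197) and (263,165). The cabinet's blue well is at (308,229), the cartridge at (152,268) and the door in its rest at (328,130). In the top view the same things are at: cabinet (261,152), cartridge (347,217), door (167,193). Next I measure them.

```bash
cat > m.py <<'E'
from h import *
def circ(p):
    A=np.c_[2*p,np.ones(len(p))]; s=np.linalg.lstsq(A,(p**2).sum(1),rcond=None)[0]; return s[:2],np.sqrt(s[2]+s[:2]@s[:2])
E
python3 - <<'E'
from m import *
D={n:np.load(f'/tmp/{n}0.npz') for n in('scene','top')}
def sel(n,lo,hi,u0,u1,v0,v1):
    d=D[n]; hsv=cv2.cvtColor(d['color'],cv2.COLOR_RGB2HSV); m=cv2.inRange(hsv,lo,hi)>0
    k=np.zeros_like(m);k[v0:v1,u0:u1]=1; m&=k&(d['z']>0); return d['P'][m]
def st(t,p): print(t,len(p),'med',np.median(p,0).round(4),'lo',np.percentile(p,3,0).round(3),'hi',np.percentile(p,97,0).round(3))
B=((100,120,40),(125,255,255))
w={}
for n,b in(('scene',(285,330,205,250)),('top',(245,278,125,158))):
    p=sel(n,*B,*b); st('well '+n,p); q=p[(p[:,2]>.155)]; 
    if len(q)>5: print(' top',circ(q[:,:2]))
for nm,lo,hi,bs,bt in(('green',(50,130,60),(75,255,255),(180,235,190,240),(280,305,190,228)),('orange',(5,150,100),(18,255,255),(218,268,172,220),(255,275,185,226)),('blue',(100,120,40),(125,255,255),(240,290,140,188),(218,242,192,232))):
    for n,b in(('scene',bs),('top',bt)):
        p=sel(n,lo,hi,*b); p=p[p[:,2]>.03]; st(nm+' '+n,p)
        if n=='top':
            q=p[p[:,2]>p[:,2].max()-.04]; c,U=np.linalg.eigh(np.cov(q[:,:2].T)); print(' yaw?',np.degrees(np.arctan2(U[1,1],U[0,1])))
for n,b in(('scene',(295,362,95,168)),('top',(155,180,158,228))):
    p=sel(n,*B,*b); p=p[p[:,2]>.05]; st('door '+n,p)
    q=p[p[:,2]>p[:,2].max()-.025]; c,U=np.linalg.eigh(np.cov(q[:,:2].T)); print(' dir',np.degrees(np.arctan2(U[1,1],U[0,1])),q.mean(0),len(q))
# black discs: points above bench by region
for n,b in(('scene',(138,168,252,285)),('top',(333,360,206,230))):
    P=D[n]['P'][b[2]:b[3],b[0]:b[1]].reshape(-1,3); q=P[(P[:,2]>.05)&(P[:,2]<.07)]; st('cart '+n,q); print(circ(q[:,:2]) if len(q) else'', )
# cabinet rim
for n,b in(('scene',(240,355,180,300)),('top',(222,306,118,188))):
    P=D[n]['P'][b[2]:b[3],b[0]:b[1]].reshape(-1,3); q=P[(P[:,2]>.135)&(P[:,2]<.156)]; st('roof '+n,q)
    r=cv2.minAreaRect(q[:,:2].astype(np.float32)); print(r)
for n,u,v in(('scene',268,178),):pass
a=D['top']['color'][110:240,150:370]; cv2.imwrite('pics/topcrop.png',cv2.resize(a[:,:,::-1],None,fx=3.6,fy=3.6,interpolation=cv2.INTER_CUBIC))
E
```

```text
well scene 115 med [ 0.6744 -0.0667  0.1613] lo [ 0.635 -0.094  0.154] hi [ 0.705 -0.024  0.167]
 top (array([ 0.6690759 , -0.05866183]), np.float64(0.035791065115132824))
well top 118 med [ 0.6734 -0.0584  0.1636] lo [ 0.633 -0.093  0.147] hi [ 0.706 -0.022  0.171]
 top (array([ 0.66914997, -0.05716326]), np.float64(0.03615535520028468))
green scene 366 med [ 0.4437 -0.174   0.1149] lo [ 0.395 -0.188  0.073] hi [ 0.475 -0.159  0.124]
green top 295 med [ 0.4203 -0.1773  0.1164] lo [ 0.378 -0.197  0.09 ] hi [ 0.469 -0.156  0.125]
 yaw? -173.72493172253834
orange scene 467 med [ 0.4668 -0.064   0.1129] lo [ 0.409 -0.089  0.064] hi [ 0.503 -0.047  0.125]
orange top 318 med [ 0.4421 -0.0647  0.1149] lo [ 0.396 -0.082  0.074] hi [ 0.495 -0.047  0.126]
 yaw? -178.94260475348437
blue scene 488 med [0.4355 0.0593 0.1105] lo [0.377 0.03  0.037] hi [0.474 0.082 0.125]
blue top 341 med [0.4135 0.057  0.1161] lo [0.367 0.036 0.081] hi [0.469 0.079 0.126]
 yaw? -170.70258101827497
door scene 482 med [0.5044 0.285  0.1323] lo [0.394 0.276 0.06 ] hi [0.591 0.296 0.14 ]
 dir 176.1503674108393 [0.495
[... 215 characters left out ...]
32  0.0575] lo [ 0.377 -0.398  0.053] hi [ 0.428 -0.348  0.061]
(array([ 0.40270213, -0.37313219]), np.float64(0.02078658883493388))
cart top 194 med [ 0.4019 -0.372   0.0581] lo [ 0.379 -0.398  0.052] hi [ 0.428 -0.347  0.064]
(array([ 0.40302644, -0.37218147]), np.float64(0.020432650243268402))
roof scene 4504 med [ 0.6497 -0.0653  0.1466] lo [ 0.572 -0.158  0.143] hi [0.723 0.04  0.15 ]
((0.6472091674804688, -0.05711345374584198), (0.20787978172302246, 0.16003069281578064), 88.85281372070312)
roof top 2408 med [ 0.6459 -0.0578  0.1479] lo [ 0.574 -0.156  0.142] hi [0.724 0.041 0.153]
((0.6492244601249695, -0.07883206009864807), (0.2486942708492279, 0.16110531985759735), 89.60710144042969)
```

View pics/topcrop.png

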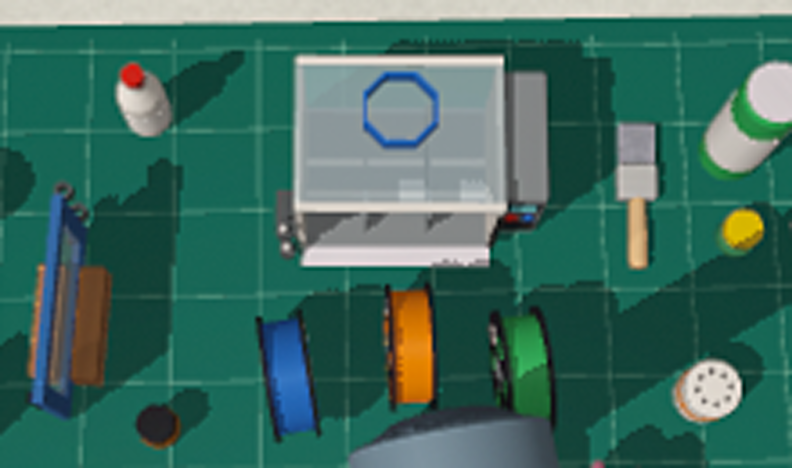

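The enlarged crop shows three reels ahead of the open cabinet front, with the well ring at crop (400,110) and the hinge pins at (285,220). The door knuckles are at the far end, at (70,195). The cartridge goes first.

```bash
cat >> h.py <<'E'
def go(x,y,z,yaw,pitch=0,frm=None):
    """print shift/turn (cm,deg, tool axes) to TCP x,y,z; yaw = heading of tool x; pitch>0 tilts fingers toward tool x"""
    s=ctrl.state(); p,Q=(np.array(s['tcp_pos']),rot(s['ee_rot'])) if frm is None else frm
    T=(R.from_euler('z',yaw,degrees=True)*R.from_euler('x',180,degrees=True)*R.from_euler('y',pitch,degrees=True)).as_matrix()
    d=Q.T@(np.array([x,y,z])-p)*100; r=np.degrees(R.from_matrix(Q.T@T).as_rotvec())
    print('shift',d.round(2),'turn',r.round(1)); return np.array([x,y,z]),T
def where():
    s=ctrl.state(); Q=rot(s['ee_rot']); print('t',round(s['time'],2),'tcp',s['tcp_pos'].round(4),'yaw',np.degrees(np.arctan2(Q[1,0],Q[0,0])).round(1),'z',Q[:,2].round(3),'w',round(s['gripper_width'],4),'F',s['wrist_force'].round(1))
E
python3 - <<'E'
from h import *
where(); a=go(.403,-.3725,.12,18.8); b=go(.403,-.3725,.028,18.8,frm=a); c=go(.403,-.3725,.245,18.8,frm=b);go(.669,-.058,.245,18.8,frm=c)
E
```

```text
t 0.15 tcp [ 0.2092 -0.615   0.2304] yaw 18.8 z [-0.     0.001 -1.   ] w 0.0855 F [-0.1 -0.6 -0. ]
shift [ 26.15 -16.7   11.07] turn [-0.1 -0.  -0. ]
shift [ 0.  -0.   9.2] turn [0. 0. 0.]
shift [  0.    0.  -21.7] turn [0. 0. 0.]
shift [ 35.32 -21.2   -0.  ] turn [0. 0. 0.]
```

Request:
carry_out:
  motion:
    - [[5.2,-3.3,2,0,0,0],[10.4,-6.7,4,0,0,0],[15.6,-10,6.5,0,0,0],[20.9,-13.4,9,0,0,0],[26.15,-16.7,11,0,0,0]]

```text
time: 0.78
tcp_pos: [0.3937, -0.3836, 0.1256]
ee_rot: [-0.0, 0.987, 0.163, -0.0]
wrist_force: [-0.3, -0.1, 0.5]
gripper_width: 0.0852
gripper_force: 0.0
```

Request:
carry_out:
  motion:
    - [[0,0,0,0,0,0],[0,0,3,0,0,0],[0,0,6,0,0,0],[0,0,9.2,0,0,0],[0,0,9.2,0,0,0]]

```text
time: 1.4
tcp_pos: [0.3914, -0.3846, 0.0325]
ee_rot: [-0.002, 0.987, 0.163, -0.001]
wrist_force: [0.5, -0.5, -0.2]
gripper_width: 0.0854
gripper_force: 0.0
```

Request:
carry_out:
  motion:
    - [[0,0,0,0,0,0],[0,0,0,0,0,0],[0,0,0,0,0,0],[0,0,0,0,0,0],[0,0,0,0,0,0]]
  hand: 4.5

```text
time: 2.02
tcp_pos: [0.3938, -0.3871, 0.0372]
ee_rot: [0.002, 0.987, 0.163, 0.001]
wrist_force: [-1.9, 1.1, 5.0]
gripper_width: 0.0545
gripper_force: 61.7
```

Request:
carry_out:
  motion:
    - [[0,0,0,0,0,0],[0,0,0,0,0,0],[0,0,0,0,0,0],[0,0,0,0,0,0],[0,0,-5,0,0,0]]
  hand: 8.5

```text
time: 2.65
tcp_pos: [0.3909, -0.3826, 0.081]
ee_rot: [-0.005, 0.987, 0.163, -0.002]
wrist_force: [-0.7, -0.3, -1.0]
gripper_width: 0.0851
gripper_force: 0.0
```

Request:
carry_out:
  motion:
    - [[0,0,-5,0,0,0],[0,0,-10,0,0,0],[0,0,-14,0,0,0],[0,0,-14,0,0,0]]

```text
time: 3.15
tcp_pos: [0.3943, -0.3874, 0.2289]
ee_rot: [0.004, 0.987, 0.163, 0.002]
wrist_force: [0.0, -0.3, 0.3]
gripper_width: 0.0851
gripper_force: 0.0
```

Run:
```python
from m import *
where()
c=cam('wrist','w1'); P=cloud(c).reshape(-1,3)
t=cam('top'); P2=cloud(t).reshape(-1,3)
for Q in(P,P2):
    q=Q[(Q[:,2]>.05)&(Q[:,2]<.065)&(np.hypot(Q[:,0]-.403,Q[:,1]+.3725)<.06)]
    print(len(q),np.median(q,0) if len(q) else '',cv2.minEnclosingCircle(q[:,:2].astype(np.float32)) if len(q) else '')
go(.403,-.3725,.028,18.8)
```

```text
t 3.15 tcp [ 0.3943 -0.3874  0.2289] yaw 18.8 z [ 0.005 -0.007 -1.   ] w 0.0851 F [ 0.  -0.3  0.3]
2651 [ 0.40922261 -0.38182685  0.05778852] ((0.408024400472641, -0.38234665989875793), 0.02885323204100132)
0  
shift [ 1.37 -0.88 19.63] turn [-0.  0. -0.]
```

View pics/w1.png

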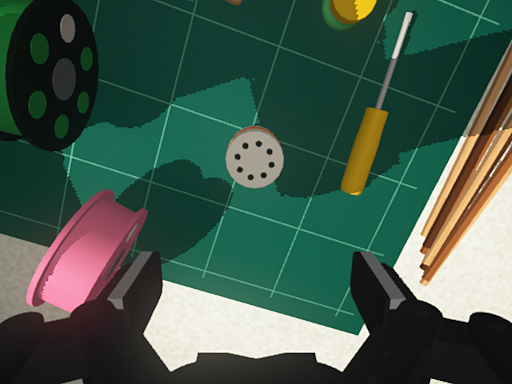

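The wrist view shows the cartridge upright at (254,158), which puts it at (0.408, -0.382) after the nudge. I grip again there.

Request:
carry_out:
  motion:
    - [[1.5,-0.1,5,0,0,0],[1.5,-0.1,10,0,0,0],[1.5,-0.1,15,0,0,0],[1.5,-0.1,20,0,0,0],[1.5,-0.1,20,0,0,0]]

```text
time: 3.88
tcp_pos: [0.4036, -0.3751, 0.0187]
ee_rot: [-0.006, 0.987, 0.163, -0.003]
wrist_force: [0.8, -0.6, 0.7]
gripper_width: 0.0849
gripper_force: 0.0
```

Request:
carry_out:
  motion:
    - [[0,0,0,0,0,0],[0,0,0,0,0,0],[0,0,0,0,0,0],[0,0,0,0,0,0],[0,0,0,0,0,0]]
  hand: 4.5

```text
time: 4.5
tcp_pos: [0.4083, -0.3816, 0.0274]
ee_rot: [0.002, 0.987, 0.163, 0.001]
wrist_force: [-1.0, -0.6, 7.5]
gripper_width: 0.0565
gripper_force: 64.7
```

Request:
carry_out:
  motion:
    - [[0,0,-4,0,0,0],[0,0,-9,0,0,0],[0,0,-15,0,0,0],[0,0,-21,0,0,0],[0,0,-21,0,0,0]]

```text
time: 5.12
tcp_pos: [0.4089, -0.3823, 0.242]
ee_rot: [0.006, 0.987, 0.163, 0.003]
wrist_force: [-0.2, -0.4, -2.2]
gripper_width: 0.0561
gripper_force: 64.6
```

Run:
```python
from h import *
where(); go(.669,-.058,.25,18.8)
```

```text
t 5.12 tcp [ 0.4089 -0.3823  0.242 ] yaw 18.8 z [ 0.008 -0.011 -1.   ] w 0.0561 F [-0.2 -0.4 -2.2]
shift [ 35.08 -22.31  -0.95] turn [ 0.7 -0.2 -0. ]
```

Request:
carry_out:
  motion:
    - [[4,-2.5,0,0,0,0],[8,-5,0,0,0,0],[12,-7.5,0,0,0,0],[16,-10,0,0,0,0],[20,-12.5,0,0,0,0]]

```text
time: 5.75
tcp_pos: [0.5561, -0.1952, 0.2333]
ee_rot: [-0.001, 0.987, 0.163, -0.001]
wrist_force: [0.2, -0.8, -1.4]
gripper_width: 0.0566
gripper_force: 64.6
```

Request:
carry_out:
  motion:
    - [[4,-2.5,0,0,0,0],[8,-5,0,0,0,0],[12,-7.5,0,0,0,0],[15,-9.8,0,0,0,0],[15,-9.8,0,0,0,0]]

```text
time: 6.38
tcp_pos: [0.6665, -0.0535, 0.2329]
ee_rot: [-0.001, 0.986, 0.165, -0.001]
wrist_force: [0.2, -0.0, -1.8]
gripper_width: 0.0563
gripper_force: 64.6
```

Request:
carry_out:
  motion:
    - [[0,0,0,0,0,0],[0,0,0,0,0,0],[0,0,0,0,0,0]]

```text
time: 6.75
tcp_pos: [0.6661, -0.0569, 0.2347]
ee_rot: [0.0, 0.987, 0.163, -0.0]
wrist_force: [0.3, 0.4, -0.9]
gripper_width: 0.0566
gripper_force: 64.6
```

Run:
```python
from m import *
where(); a=go(.669,-.058,.195,18.8); go(.669,-.058,.1755,18.8,frm=a)
c=cam('wrist','w2'); P=cloud(c); hsv=cv2.cvtColor(c['color'],cv2.COLOR_RGB2HSV)
m=(cv2.inRange(hsv,(100,120,40),(125,255,255))>0)&(P[...,2]>.158)&(P[...,2]<.172); q=P[m]; print(len(q),circ(q[:,:2]))
t=cam('top');P=cloud(t).reshape(-1,3)
q=P[(P[:,2]>.255)&(P[:,2]<.29)&(np.hypot(P[:,0]-.669,P[:,1]+.058)<.05)]; print(len(q))
```

```text
t 6.75 tcp [ 0.6661 -0.0569  0.2347] yaw 18.7 z [-0. -0. -1.] w 0.0566 F [ 0.3  0.4 -0.9]
shift [0.24 0.2  3.97] turn [-0.   0.  -0.1]
shift [ 0.   -0.    1.95] turn [0. 0. 0.]
1313 (array([ 0.67054316, -0.05659702]), np.float64(0.03565906645020395))
0
```

View pics/w2.png

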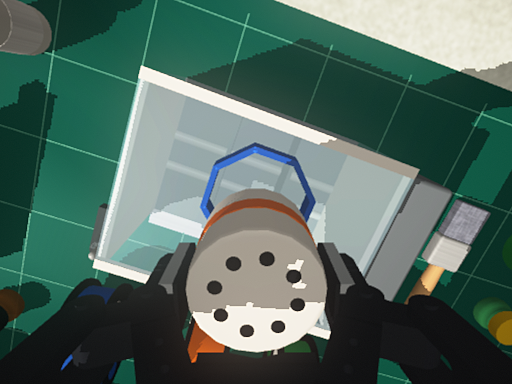

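The wrist view shows the cartridge held upright at (257,300) with the well ring behind it at (258,190).

Run:
```python
from m import *
c=cam('wrist'); P=cloud(c)[225:360,190:325].reshape(-1,3)
print(np.percentile(P[:,2],[5,50,95]))
zt=np.median(P[:,2]); q=P[abs(P[:,2]-zt)<.006]; print(len(q),zt,cv2.minEnclosingCircle(q[:,:2].astype(np.float32)))
```

```text
[0.07578847 0.2649932  0.26671144]
14074 0.2649931966182636 ((0.6662490367889404, -0.057661913335323334), 0.029379311949014664)
```

Request:
carry_out:
  motion:
    - [[0.35,0.1,0,0,0,0],[0.35,0.1,0,0,0,0],[0.35,0.1,2,0,0,0],[0.35,0.1,4,0,0,0],[0.35,0.1,5,0,0,0]]

```text
time: 7.52
tcp_pos: [0.6687, -0.0554, 0.1812]
ee_rot: [-0.001, 0.987, 0.163, -0.002]
wrist_force: [-0.4, 0.2, -2.2]
gripper_width: 0.0569
gripper_force: 64.6
```

Request:
carry_out:
  motion:
    - [[0,0,0.4,0,0,0],[0,0,0.8,0,0,0],[0,0,0.9,0,0,0],[0,0,0.9,0,0,0]]

```text
time: 8.02
tcp_pos: [0.6704, -0.0558, 0.1762]
ee_rot: [0.0, 0.987, 0.163, 0.0]
wrist_force: [-0.3, -0.7, -1.2]
gripper_width: 0.0567
gripper_force: 64.6
```

Request:
carry_out:
  motion:
    - [[0,0,0.2,0,0,0],[0,0,0.2,0,0,0]]

```text
time: 8.28
tcp_pos: [0.6706, -0.0558, 0.1745]
ee_rot: [0.0, 0.987, 0.163, 0.001]
wrist_force: [-0.8, 1.6, 1.9]
gripper_width: 0.0565
gripper_force: 64.6
```

Request:
carry_out:
  motion:
    - [[0,0,0,0,0,0],[0,0,0,0,0,0],[0,0,0,0,0,0],[0,0,0,0,0,0]]
  hand: 8.5

```text
time: 8.78
tcp_pos: [0.6701, -0.0557, 0.1736]
ee_rot: [-0.0, 0.987, 0.163, -0.0]
wrist_force: [0.0, 0.1, 0.2]
gripper_width: 0.0848
gripper_force: 0.0
```

Request:
carry_out:
  motion:
    - [[0,0,-4,0,0,0],[0,0,-8,0,0,0],[-4,1,-12,0,0,0],[-8,2,-14,0,0,0],[-8,2,-14,0,0,0]]

```text
time: 9.4
tcp_pos: [0.6005, -0.1019, 0.3167]
ee_rot: [0.001, 0.987, 0.162, 0.002]
wrist_force: [-0.2, -0.0, -0.1]
gripper_width: 0.085
gripper_force: 0.0
```

Run:
```python
from m import *
where()
c=cam('wrist','w3'); P=cloud(c).reshape(-1,3)
q=P[(P[:,2]>.19)&(P[:,2]<.215)&(np.hypot(P[:,0]-.67,P[:,1]+.057)<.05)]; print(len(q),np.median(q,0),cv2.minEnclosingCircle(q[:,:2].astype(np.float32)))
# cabinet roof edges
q=P[(P[:,2]>.138)&(P[:,2]<.154)&(P[:,0]>.5)]; print(cv2.minAreaRect(q[:,:2].astype(np.float32)), q.min(0),q.max(0))
t=cam('top'); P=cloud(t); hsv=cv2.cvtColor(t['color'],cv2.COLOR_RGB2HSV)
for nm,lo,hi,b in(('green',(50,130,60),(75,255,255),(280,305,190,228)),('orange',(5,150,100),(18,255,255),(255,275,185,226)),('blue',(100,120,40),(125,255,255),(218,242,192,232))):
    m=cv2.inRange(hsv,lo,hi)>0; k=np.zeros_like(m);k[b[2]:b[3],b[0]:b[1]]=1
    q=P[m&k&(P[...,2]>.105)]; r=cv2.minAreaRect(q[:,:2].astype(np.float32)); print(nm,len(q),q.mean(0).round(4),r)
```

```text
t 9.4 tcp [ 0.6005 -0.1019  0.3167] yaw 18.7 z [ 0.005 -0.002 -1.   ] w 0.085 F [-0.2 -0.  -0.1]
4811 [ 0.67080897 -0.05608068  0.20487689] ((0.6697489619255066, -0.056231413036584854), 0.02899773046374321)
((0.6492712497711182, -0.05617128312587738), (0.20678983628749847, 0.15949636697769165), 88.90179443359375) [ 0.56774891 -0.16051917  0.14383945] [0.72969979 0.04824005 0.15380439]
green 236 [ 0.4182 -0.1769  0.1229] ((0.32217079401016235, -0.1176646426320076), (0.0713977962732315, 0.31312400102615356), 59.197654724121094)
orange 1 [ 0.3222 -0.0524  0.6287] ((0.3221636712551117, -0.052449196577072144), (0.0, 0.0), 0.0)
blue 13 [0.4535 0.0787 0.1125] ((0.45469164848327637, 0.07747885584831238), (0.024504423141479492, 0.008718784898519516), 11.853615760803223)
```

View pics/w3.png

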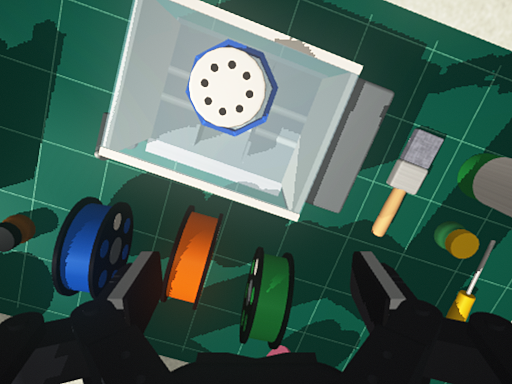

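The wrist view shows the cartridge seated in the well at (231,88). The reels are at (95,245), (193,258) and (268,297). Next come precise reel poses from this view.

```bash
cat >> m.py <<'E'
CAB=(np.array([.5703,-.0547]),-1.1)
def cabw(x,y):
    a=np.radians(CAB[1]); return CAB[0]+np.array([x*np.cos(a)-y*np.sin(a),x*np.sin(a)+y*np.cos(a)])
COL={'green':((45,110,30),(80,255,255)),'orange':((5,150,80),(18,255,255)),'blue':((100,120,40),(125,255,255))}
def reels(c,names=COL):
    P=cloud(c); hsv=cv2.cvtColor(c['color'],cv2.COLOR_RGB2HSV)
    for n in names:
        m=cv2.inRange(hsv,*COL[n])>0; m&=(P[...,2]>.09)&(P[...,2]<.128)&(P[...,0]<.6)&(P[...,0]>.3)&(abs(P[...,1]+.06)<.2)
        k,l,st,_=cv2.connectedComponentsWithStats(m.astype(np.uint8))
        if k<2: print(n,'none'); continue
        i=1+np.argmax(st[1:,4]); q=P[l==i]
        # cylinder radius 57 at z 65 known: x' along heading; fit centre from z: (s-s0)^2+(z-.065)^2=r^2
        r=cv2.minAreaRect(q[:,:2].astype(np.float32)); b=cv2.boxPoints(r); e=b[1]-b[0],b[2]-b[1]; d=max(e,key=np.linalg.norm); 
        d=d*np.sign(d[0])/np.linalg.norm(d); s=q[:,:2]@d; f=np.linalg.lstsq(np.c_[2*s,np.ones(len(s))],s**2+(q[:,2]-.065)**2,rcond=None)[0]
        t=np.array(r[0])@np.array([-d[1],d[0]]); ctr=f[0]*d+t*np.array([-d[1],d[0]])
        print(n,len(q),'ctr',ctr.round(4),'yaw',np.degrees(np.arctan2(d[1],d[0])).round(1),'R',np.sqrt(f[1]+f[0]**2).round(4),'rect',np.round(r[1],3))
E
python3 - <<'E'
from m import *
where(); reels(cam('wrist')); reels(cam('scene'))
for y in(.066,0,-.066): print(cabw(-.06,y),cabw(.077,y))
print('hinge',cabw(-.01,.115))
E
```

```text
t 9.5 tcp [ 0.6008 -0.1005  0.3136] yaw 18.8 z [ 0.  0. -1.] w 0.0849 F [ 0.9  0.3 -0.5]
green 1951 ctr [ 0.4222 -0.177 ] yaw 5.8 R 0.0566 rect [0.106 0.035]
orange 2253 ctr [ 0.4501 -0.0652] yaw 2.1 R 0.0567 rect [0.107 0.037]
blue 2127 ctr [0.422  0.0588] yaw 8.3 R 0.0569 rect [0.111 0.038]
green 426 ctr [ 0.42   -0.1771] yaw 5.8 R 0.0569 rect [0.104 0.038]
orange 370 ctr [ 0.448  -0.0662] yaw 2.9 R 0.0568 rect [0.1  0.04]
blue 95 ctr [0.4089 0.0375] yaw -46.8 R 0.0563 rect [0.033 0.053]
[0.51157809 0.01243968] [0.64855284 0.00980963]
[ 0.51031106 -0.05354815] [ 0.64728581 -0.0561782 ]
[ 0.50904403 -0.11953599] [ 0.64601878 -0.12216604]
hinge [0.56250955 0.06047078]
```

Run:
```python
from h import *
a=go(.422,.059,.24,8.3); b=go(.422,.059,.094,8.3,frm=a); go(.505,.0125,.094,-1.1,frm=b)
```

```text
shift [-11.8  -20.8    7.28] turn [-0.1  0.1 10.5]
shift [ 0.  -0.  14.6] turn [0. 0. 0.]
shift [7.54 5.8  0.  ] turn [ 0.  -0.   9.4]
```

Request:
carry_out:
  motion:
    - [[-2.5,-4.2,1,0,0,3],[-5,-8.4,2.5,0,0,6],[-7.5,-12.6,4,0,0,9],[-10,-16.8,6,0,0,10.5],[-11.8,-20.8,7.3,0,0,10.5]]
  hand: 7

```text
time: 10.22
tcp_pos: [0.4204, 0.06, 0.2386]
ee_rot: [-0.0, 0.997, 0.072, -0.001]
wrist_force: [1.2, 0.7, -0.5]
gripper_width: 0.0701
gripper_force: 0.0
```

Request:
carry_out:
  motion:
    - [[0,0,0,0,0,0],[0,0,0,0,0,0],[0,0,0,0,0,0]]

```text
time: 10.6
tcp_pos: [0.4231, 0.058, 0.2411]
ee_rot: [0.0, 0.997, 0.072, 0.0]
wrist_force: [0.3, 1.5, 0.3]
gripper_width: 0.0698
gripper_force: 0.0
```

Run:
```python
from h import *
where(); a=go(.422,.059,.094,8.3)
```

```text
t 10.6 tcp [0.4231 0.058  0.2411] yaw 8.2 z [ 0.001 -0.    -1.   ] w 0.0698 F [0.3 1.5 0.3]
shift [-0.1  -0.12 14.71] turn [ 0.  -0.  -0.1]
```

Request:
carry_out:
  motion:
    - [[-0.1,-0.1,5,0,0,0],[-0.1,-0.1,10,0,0,0],[-0.1,-0.1,14.6,0,0,0],[-0.1,-0.1,14.6,0,0,0],[-0.1,-0.1,14.6,0,0,0]]

```text
time: 11.22
tcp_pos: [0.4228, 0.0588, 0.0965]
ee_rot: [0.0, 0.997, 0.072, 0.001]
wrist_force: [-0.3, -0.1, 0.8]
gripper_width: 0.0699
gripper_force: 0.0
```

Request:
carry_out:
  motion:
    - [[0,0,0,0,0,0],[0,0,0,0,0,0],[0,0,0,0,0,0],[0,0,0,0,0,0],[0,0,0,0,0,0]]
  hand: 4

```text
time: 11.85
tcp_pos: [0.4229, 0.0591, 0.097]
ee_rot: [0.001, 0.997, 0.072, 0.002]
wrist_force: [-1.2, -0.7, 6.4]
gripper_width: 0.0453
gripper_force: 61.3
```

Request:
carry_out:
  motion:
    - [[0.8,0.6,-0.1,0,0,1],[1.6,1.2,-0.1,0,0,2],[2.4,1.8,-0.1,0,0,3],[3.2,2.4,-0.1,0,0,4],[4,3.1,-0.1,0,0,5]]

```text
time: 12.48
tcp_pos: [0.4652, 0.0347, 0.0968]
ee_rot: [-0.001, 1.0, 0.028, -0.001]
wrist_force: [-5.2, 2.8, 8.0]
gripper_width: 0.0451
gripper_force: 61.8
```

Run:
```python
from h import *
where(); a=go(.505,.0125,.094,-1.1)
```

```text
t 12.47 tcp [0.4652 0.0347 0.0968] yaw 3.2 z [-0.001  0.001 -1.   ] w 0.0451 F [-5.2  2.8  8. ]
shift [3.85 2.44 0.27] turn [-0.1  0.1  4.3]
```

Request:
carry_out:
  motion:
    - [[0.8,0.5,0,0,0,1],[1.6,1,0,0,0,2],[2.4,1.5,0,0,0,3],[3.2,2,0,0,0,4],[3.8,2.4,0,0,0,4.3]]

```text
time: 13.1
tcp_pos: [0.5045, 0.0128, 0.0967]
ee_rot: [-0.0, 1.0, -0.009, -0.001]
wrist_force: [-4.8, 2.1, 8.3]
gripper_width: 0.0453
gripper_force: 61.7
```

Request:
carry_out:
  motion:
    - [[0,0,0,0,0,0],[0,0,0,0,0,0]]

```text
time: 13.35
tcp_pos: [0.5055, 0.0122, 0.0968]
ee_rot: [0.001, 1.0, -0.009, 0.001]
wrist_force: [0.6, -0.9, 5.2]
gripper_width: 0.0453
gripper_force: 61.8
```

Request:
carry_out:
  motion:
    - [[0,0,0,0,0,0],[0,0,0,0,0,0],[0,0,0,0,0,0],[0,0,-4,0,0,0],[0,0,-9,0,0,0]]
  hand: 6.5

```text
time: 13.98
tcp_pos: [0.5031, 0.0129, 0.1852]
ee_rot: [-0.0, 1.0, -0.009, -0.002]
wrist_force: [1.8, -0.5, 0.5]
gripper_width: 0.0647
gripper_force: 0.0
```

Request:
carry_out:
  motion:
    - [[-2,0,-3,0,0,0],[-5,0,-6,0,0,0],[-10,0,-9,0,0,0],[-15,0,-9,0,0,0],[-15,0,-9,0,0,0]]

```text
time: 14.6
tcp_pos: [0.3527, 0.0156, 0.2759]
ee_rot: [0.0, 1.0, -0.009, 0.002]
wrist_force: [0.6, 0.5, 0.1]
gripper_width: 0.0649
gripper_force: 0.0
```

Run:
```python
from m import *
where(); reels(cam('wrist','w4')); reels(cam('scene'))
```

```text
t 14.6 tcp [0.3527 0.0156 0.2759] yaw -1.0 z [ 0.003 -0.001 -1.   ] w 0.0649 F [0.6 0.5 0.1]
green 3853 ctr [ 0.4221 -0.177 ] yaw 5.7 R 0.0565 rect [0.102 0.038]
orange 2782 ctr [ 0.4496 -0.065 ] yaw 2.1 R 0.0567 rect [0.103 0.037]
blue 3057 ctr [0.5015 0.0121] yaw -1.6 R 0.0567 rect [0.037 0.057]
green 445 ctr [ 0.4199 -0.1774] yaw 6.5 R 0.0571 rect [0.104 0.042]
orange 379 ctr [ 0.4475 -0.0653] yaw 1.8 R 0.0567 rect [0.104 0.04 ]
blue 359 ctr [0.4999 0.0117] yaw 0.8 R 0.0569 rect [0.097 0.043]
```

View pics/w4.png

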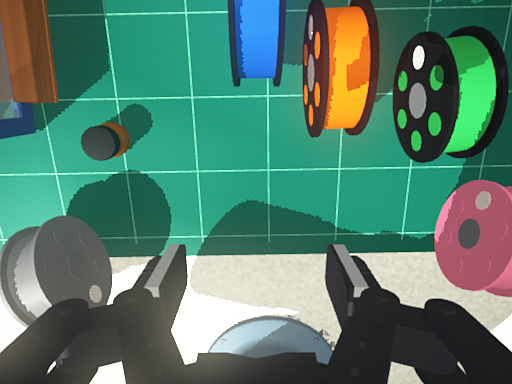

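The wrist view shows the blue reel aligned ahead of its bay at (257,40), with the others untouched. Now I push it in from behind with the fingers 3.2 cm apart and tilted.

Run:
```python
from h import *
a=go(.400,.0125,.2,-1.1,30); b=go(.405,.0125,.08,-1.1,30,frm=a); b2=go(.565,.0105,.08,-1.1,30,frm=b)
```

```text
shift [4.55 0.19 7.58] turn [-0.  29.9  0.1]
shift [-5.570e+00 -1.000e-02  1.064e+01] turn [0. 0. 0.]
shift [13.86 -0.11  8.  ] turn [0. 0. 0.]
```

Request:
carry_out:
  motion:
    - [[1,0,2,0,9,0],[2,0,4,0,18,0],[4,0.1,6,0,27,0],[4.5,0.2,7.6,0,30,0],[4.5,0.2,7.6,0,30,0]]
  hand: 3.2

```text
time: 15.32
tcp_pos: [0.3985, 0.0127, 0.1974]
ee_rot: [0.001, 0.967, -0.009, 0.256]
wrist_force: [-0.6, 0.7, -0.6]
gripper_width: 0.032
gripper_force: 0.0
```

Request:
carry_out:
  motion:
    - [[-1.5,0,3,0,0,0],[-3,0,6,0,0,0],[-4.5,0,9,0,0,0],[-5.6,0,10.6,0,0,0],[-5.6,0,10.6,0,0,0]]

```text
time: 15.95
tcp_pos: [0.4259, 0.0139, 0.0809]
ee_rot: [0.002, 0.968, -0.009, 0.25]
wrist_force: [0.9, -0.4, -0.3]
gripper_width: 0.0319
gripper_force: 0.0
```

Run:
```python
from h import *
where(); go(.565,.0105,.08,-1.1,30)
```

```text
t 15.95 tcp [0.4259 0.0139 0.0809] yaw -1.0 z [ 0.484 -0.008 -0.875] w 0.0319 F [ 0.9 -0.4 -0.3]
shift [12.13  0.09  6.82] turn [-0.1  1.   0.1]
```

Request:
carry_out:
  motion:
    - [[0.6,0,0.35,0,0,0],[1.2,0,0.7,0,0,0],[1.8,0,1,0,0,0],[2.4,0,1.35,0,0,0],[3,0,1.7,0,0,0]]

```text
time: 16.58
tcp_pos: [0.461, 0.0129, 0.0819]
ee_rot: [0.003, 0.968, -0.009, 0.252]
wrist_force: [0.9, -1.0, 0.6]
gripper_width: 0.0321
gripper_force: 0.0
```

Request:
carry_out:
  motion:
    - [[0.6,0,0.35,0,0,0],[1.2,0,0.7,0,0,0],[1.8,0,1,0,0,0],[2.4,0,1.35,0,0,0],[3,0,1.7,0,0,0]]

```text
time: 17.2
tcp_pos: [0.4953, 0.0123, 0.0816]
ee_rot: [0.003, 0.968, -0.009, 0.252]
wrist_force: [-1.0, -0.4, 1.6]
gripper_width: 0.032
gripper_force: 0.8
```

Run:
```python
from m import *
where(); reels(cam('scene','s5'),['blue']);reels(cam('wrist'),['blue']); go(.565,.0105,.08,-1.1,30)
```

```text
t 17.2 tcp [0.4953 0.0123 0.0816] yaw -1.0 z [ 0.488 -0.01  -0.873] w 0.032 F [-1.  -0.4  1.6]
blue 129 ctr [0.5634 0.0091] yaw -2.7 R 0.0592 rect [0.04  0.049]
blue 15565 ctr [0.5686 0.0109] yaw -0.9 R 0.0597 rect [0.037 0.074]
shift [5.97 0.04 3.55] turn [0.  0.7 0.1]
```

Request:
carry_out:
  motion:
    - [[0.6,0,0.35,0,0,0],[1.2,0,0.7,0,0,0],[1.8,0,1,0,0,0],[2.4,0,1.35,0,0,0],[3,0,1.7,0,0,0]]

```text
time: 17.92
tcp_pos: [0.5299, 0.0117, 0.0814]
ee_rot: [0.003, 0.968, -0.009, 0.252]
wrist_force: [-0.7, 0.2, 0.4]
gripper_width: 0.0318
gripper_force: 0.0
```

Request:
carry_out:
  motion:
    - [[0.6,0,0.35,0,0,0],[1.2,0,0.7,0,0,0],[1.8,0,1,0,0,0],[2.4,0,1.35,0,0,0],[3,0,1.75,0,0,0]]

```text
time: 18.55
tcp_pos: [0.5646, 0.011, 0.0807]
ee_rot: [0.003, 0.968, -0.009, 0.252]
wrist_force: [-0.4, -0.8, -0.2]
gripper_width: 0.032
gripper_force: 0.0
```

Request:
carry_out:
  motion:
    - [[0.2,0,0.1,0,0,0],[0.2,0,0.1,0,0,0]]

```text
time: 18.8
tcp_pos: [0.5664, 0.011, 0.0807]
ee_rot: [0.003, 0.968, -0.009, 0.252]
wrist_force: [0.1, 0.0, -0.6]
gripper_width: 0.0324
gripper_force: 0.0
```

Run:
```python
from m import *
where(); a=cam('scene')['color'][150:310,220:380]; b=cam('wrist')['color']
im=np.hstack([cv2.resize(a,(384,384),interpolation=cv2.INTER_CUBIC),cv2.resize(b,(400,300)).__getitem__(slice(0,300)) if 0 else cv2.copyMakeBorder(cv2.resize(b,(400,300)),0,84,0,0,cv2.BORDER_CONSTANT)])
cv2.imwrite('pics/c6.png',im[:,:,::-1])
```

```text
t 18.8 tcp [0.5664 0.011  0.0807] yaw -1.0 z [ 0.488 -0.01  -0.873] w 0.0324 F [ 0.1  0.  -0.6]
```

View pics/c6.png

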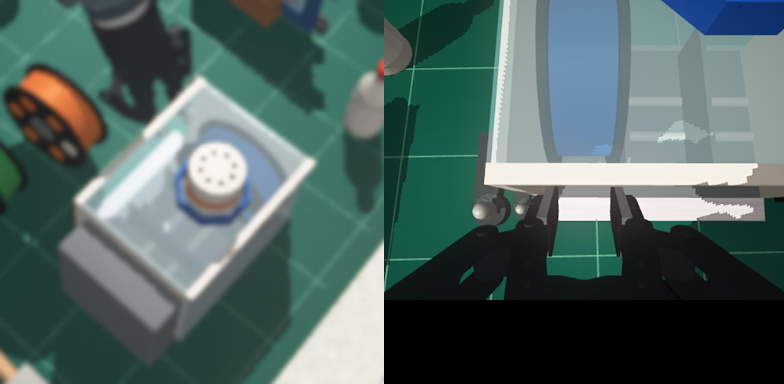

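The left crop shows the blue reel inside the left bay. On the right, from the wrist, it sits past the front edge, clear of the fingers, with the hinge pins visible at (485,210) and (521,210). Next is orange.

Run:
```python
from h import *
a=go(.47,.012,.16,-1.1,30); b=go(.4498,-.065,.23,2.1,0,frm=a); c=go(.4498,-.065,.096,2.1,0,frm=b);go(.503,-.0535,.096,-1.1,0,frm=c)
```

```text
shift [ -4.52   0.09 -11.61] turn [0.  0.8 0.1]
shift [ 1.88  7.74 -7.  ] turn [  0.8 -30.   -3.1]
shift [ 0.  -0.  13.4] turn [0. 0. 0.]
shift [ 5.36 -0.95 -0.  ] turn [ 0.  -0.   3.2]
```

Request:
carry_out:
  motion:
    - [[-1.5,0,-4,0,0,0],[-3,0,-8,0,0,0],[-4.5,0,-11.6,0,0,0],[-4.5,0,-11.6,0,0,0]]
  hand: 7

```text
time: 19.4
tcp_pos: [0.4707, 0.0126, 0.1628]
ee_rot: [0.004, 0.967, -0.009, 0.255]
wrist_force: [-0.2, 0.6, 0.4]
gripper_width: 0.0698
gripper_force: 0.0
```

Request:
carry_out:
  motion:
    - [[0.5,0.5,-3.5,0,-10,-1],[1,2,-7,0.5,-20,-2],[1.9,4,-7,0.8,-30,-3.1],[1.9,7.7,-7,0.8,-30,-3.1],[1.9,7.7,-7,0.8,-30,-3.1]]

```text
time: 20.02
tcp_pos: [0.452, -0.0653, 0.2289]
ee_rot: [-0.0, 1.0, 0.017, -0.008]
wrist_force: [0.6, 0.7, 0.2]
gripper_width: 0.07
gripper_force: 0.0
```

Request:
carry_out:
  motion:
    - [[0,0,0,0,0,0],[0,0,0,0,0,0]]

```text
time: 20.27
tcp_pos: [0.4512, -0.063, 0.2301]
ee_rot: [0.0, 1.0, 0.019, -0.007]
wrist_force: [0.2, -0.1, 0.1]
gripper_width: 0.0697
gripper_force: 0.0
```

Run:
```python
from m import *
where(); reels(cam('wrist'),['orange']); go(.4498,-.065,.096,2.1)
```

```text
t 20.27 tcp [ 0.4512 -0.063   0.2301] yaw 2.2 z [-0.014 -0.001 -1.   ] w 0.0697 F [ 0.2 -0.1  0.1]
orange 4886 ctr [ 0.4498 -0.0649] yaw 1.9 R 0.0567 rect [0.1   0.036]
shift [ 0.03  0.19 13.43] turn [0.  0.8 0.1]
```

Request:
carry_out:
  motion:
    - [[0,0.2,4.5,0,0.8,0],[0,0.2,9,0,0.8,0],[0,0.2,13.4,0,0.8,0],[0,0.2,13.4,0,0.8,0],[0,0.2,13.4,0,0.8,0]]

```text
time: 20.95
tcp_pos: [0.4509, -0.0661, 0.0984]
ee_rot: [0.001, 1.0, 0.019, 0.001]
wrist_force: [-0.1, 0.2, 0.5]
gripper_width: 0.0703
gripper_force: 0.0
```

Request:
carry_out:
  motion:
    - [[0,0,0,0,0,0],[0,0,0,0,0,0],[0,0,0,0,0,0],[0,0,0,0,0,0],[0,0,0,0,0,0]]
  hand: 4

```text
time: 21.58
tcp_pos: [0.4513, -0.0666, 0.0988]
ee_rot: [0.001, 1.0, 0.019, 0.002]
wrist_force: [-0.1, 0.2, 6.7]
gripper_width: 0.0453
gripper_force: 60.9
```

Request:
carry_out:
  motion:
    - [[1,-0.2,0,0,0,0.6],[2,-0.4,0,0,0,1.2],[3,-0.6,0,0,0,1.8],[4.2,-0.8,0,0,0,2.5],[5.4,-0.95,0,0,0,3.2]]

```text
time: 22.2
tcp_pos: [0.5032, -0.0546, 0.0977]
ee_rot: [0.001, 1.0, -0.009, -0.001]
wrist_force: [-4.3, -0.4, 6.3]
gripper_width: 0.0454
gripper_force: 62.4
```

Request:
carry_out:
  motion:
    - [[0,0,0,0,0,0],[0,0,0,0,0,0]]

```text
time: 22.45
tcp_pos: [0.5045, -0.0547, 0.0978]
ee_rot: [0.001, 1.0, -0.01, 0.002]
wrist_force: [2.1, 0.7, 5.5]
gripper_width: 0.045
gripper_force: 62.4
```

Request:
carry_out:
  motion:
    - [[0,0,0,0,0,0],[0,0,0,0,0,0],[0,0,0,0,0,0],[0,0,-4,0,0,0],[0,0,-9,0,0,0]]
  hand: 6.5

```text
time: 23.08
tcp_pos: [0.5019, -0.054, 0.1861]
ee_rot: [-0.0, 1.0, -0.009, -0.002]
wrist_force: [1.4, 0.1, -0.2]
gripper_width: 0.065
gripper_force: 0.0
```

Request:
carry_out:
  motion:
    - [[-2,0,-3,0,0,0],[-6,0,-4,0,0,0],[-11,0,-5,0,0,0],[-11,0,-5,0,0,0]]
  hand: 3.2

```text
time: 23.58
tcp_pos: [0.3916, -0.052, 0.2372]
ee_rot: [0.001, 1.0, -0.01, 0.001]
wrist_force: [0.8, -0.6, 0.4]
gripper_width: 0.0317
gripper_force: 0.0
```

Run:
```python
from m import *
where(); reels(cam('wrist'),['orange']);reels(cam('scene'),['orange','green'])
y0=-.0535
a=go(.400,y0,.2,-1.1,30); b=go(.425,y0,.08,-1.1,30,frm=a)
```

```text
t 23.57 tcp [ 0.3916 -0.052   0.2372] yaw -1.1 z [ 0.003 -0.002 -1.   ] w 0.0317 F [ 0.8 -0.6  0.4]
orange 1822 ctr [ 0.4928 -0.0546] yaw -1.6 R 0.0569 rect [0.036 0.094]
orange 383 ctr [ 0.4909 -0.0552] yaw -1.5 R 0.0567 rect [0.039 0.102]
green 440 ctr [ 0.42  -0.178] yaw 6.8 R 0.057 rect [0.103 0.04 ]
shift [0.67 0.1  3.68] turn [ 0.1 29.9  0. ]
shift [-3.84 -0.05 11.64] turn [0. 0. 0.]
```

Run:
```python
from h import *
y0=-.054
a=go(.395,y0,.2,-1.1,20); b=go(.400,y0,.085,-1.1,20,frm=a); go(.567,y0-.003,.085,-1.1,20,frm=b)
```

```text
shift [0.17 0.16 3.68] turn [ 0.1 19.9  0. ]
shift [-3.460e+00 -1.000e-02  1.098e+01] turn [0. 0. 0.]
shift [15.7  -0.02  5.71] turn [0. 0. 0.]
```

Request:
carry_out:
  motion:
    - [[0.1,0,1.2,0,7,0],[0.2,0.1,2.4,0,14,0],[0.2,0.2,3.7,0,20,0],[0.2,0.2,3.7,0,20,0]]

```text
time: 24.18
tcp_pos: [0.3941, -0.054, 0.1975]
ee_rot: [0.001, 0.985, -0.01, 0.172]
wrist_force: [0.2, -0.4, -0.2]
gripper_width: 0.0319
gripper_force: 0.0
```

Request:
carry_out:
  motion:
    - [[-1.1,0,3.5,0,0,0],[-2.2,0,7,0,0,0],[-3.5,0,11,0,0,0],[-3.5,0,11,0,0,0]]

```text
time: 24.68
tcp_pos: [0.3986, -0.0532, 0.0815]
ee_rot: [-0.0, 0.985, -0.009, 0.17]
wrist_force: [0.4, 0.3, 0.1]
gripper_width: 0.0323
gripper_force: 0.0
```

Run:
```python
from m import *
where(); reels(cam('wrist'),['orange']); go(.567,-.057,.085,-1.1,20)
```

```text
t 24.68 tcp [ 0.3986 -0.0532  0.0815] yaw -1.1 z [ 0.334 -0.002 -0.942] w 0.0323 F [0.4 0.3 0.1]
orange 2785 ctr [ 0.4923 -0.0527] yaw 0.9 R 0.0569 rect [0.062 0.035]
shift [15.73 -0.03  5.56] turn [-0.1  0.2  0. ]
```

Request:
carry_out:
  motion:
    - [[0.7,0,0.25,0,0,0],[1.4,0,0.5,0,0,0],[2.1,0,0.75,0,0,0],[2.8,0,1,0,0,0],[3.5,0,1.25,0,0,0]]

```text
time: 25.35
tcp_pos: [0.4378, -0.0552, 0.0846]
ee_rot: [0.002, 0.985, -0.009, 0.174]
wrist_force: [-0.5, 0.2, -0.1]
gripper_width: 0.0321
gripper_force: 0.0
```

Request:
carry_out:
  motion:
    - [[0.7,0,0.25,0,0,0],[1.4,0,0.5,0,0,0],[2.1,0,0.75,0,0,0],[2.8,0,1,0,0,0],[3.5,0,1.25,0,0,0]]

```text
time: 25.98
tcp_pos: [0.4747, -0.0559, 0.0848]
ee_rot: [0.002, 0.985, -0.009, 0.173]
wrist_force: [-4.8, -0.7, 6.4]
gripper_width: 0.0325
gripper_force: 3.7
```

Request:
carry_out:
  motion:
    - [[0.7,0,0.25,0,0,0],[1.4,0,0.5,0,0,0],[2.1,0,0.75,0,0,0],[2.8,0,1,0,0,0],[3.5,0,1.25,0,0,0]]

```text
time: 26.6
tcp_pos: [0.5119, -0.0565, 0.0847]
ee_rot: [0.002, 0.985, -0.009, 0.174]
wrist_force: [-1.1, 0.4, 0.8]
gripper_width: 0.0319
gripper_force: 0.1
```

Run:
```python
from m import *
where(); reels(cam('wrist'),['orange']); go(.567,-.057,.085,-1.1,20)
```

```text
t 26.6 tcp [ 0.5119 -0.0565  0.0847] yaw -1.1 z [ 0.342 -0.007 -0.94 ] w 0.0319 F [-1.1  0.4  0.8]
orange 10714 ctr [ 0.5844 -0.0564] yaw -0.8 R 0.0602 rect [0.036 0.046]
shift [ 5.1  -0.08  1.88] turn [ 0.  -0.1  0. ]
```

Request:
carry_out:
  motion:
    - [[0.6,0,0.2,0,0,0],[1.2,0,0.4,0,0,0],[1.8,0,0.65,0,0,0],[2.4,0,0.85,0,0,0],[3,0,1.1,0,0,0]]

```text
time: 27.28
tcp_pos: [0.5431, -0.0571, 0.0853]
ee_rot: [0.002, 0.985, -0.009, 0.172]
wrist_force: [-13.0, -0.6, 14.1]
gripper_width: 0.0319
gripper_force: 8.1
```

Request:
carry_out:
  motion:
    - [[0.6,0,0.2,0,0,0],[1.2,0,0.4,0,0,0],[1.8,0,0.65,0,0,0],[2.2,0,0.8,0,0,0],[2.2,0,0.8,0,0,0]]

```text
time: 27.9
tcp_pos: [0.567, -0.0576, 0.0848]
ee_rot: [0.002, 0.985, -0.009, 0.174]
wrist_force: [-0.1, 0.4, -0.1]
gripper_width: 0.0318
gripper_force: 0.0
```

Run:
```python
from m import *
where(); a=cam('scene')['color'][150:310,220:380]; b=cam('wrist')['color']
im=np.hstack([cv2.resize(a,(384,384),interpolation=cv2.INTER_CUBIC),cv2.copyMakeBorder(cv2.resize(b,(400,300)),0,84,0,0,cv2.BORDER_CONSTANT)])
cv2.imwrite('pics/c7.png',im[:,:,::-1])
a=go(.46,-.057,.19,-1.1,20); b=go(.4221,-.177,.23,5.8,0,frm=a); b=go(.4221,-.177,.097,5.8,0,frm=b);go(.506,-.1195,.097,-1.1,0,frm=b)
```

```text
t 27.9 tcp [ 0.567  -0.0576  0.0848] yaw -1.1 z [ 0.342 -0.007 -0.94 ] w 0.0318 F [-0.1  0.4 -0.1]
shift [ -6.42   0.15 -13.54] turn [0. 0. 0.]
shift [-1.98 12.07 -4.98] turn [  1.2 -20.   -6.8]
shift [ 0.  -0.  13.3] turn [0. 0. 0.]
shift [ 8.93 -4.87 -0.  ] turn [ 0.  -0.   6.9]
```

View pics/c7.png

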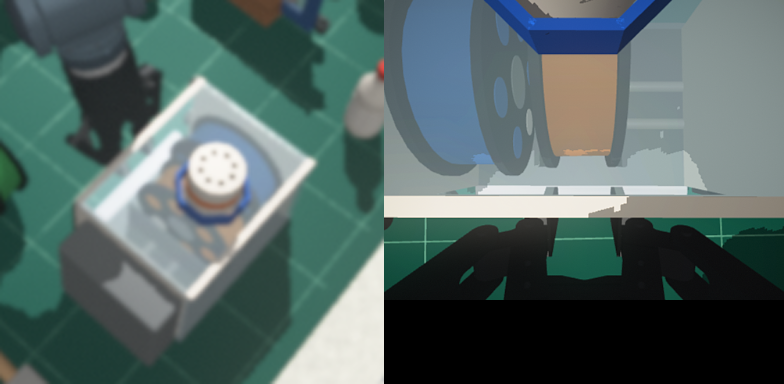

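The views show orange dropped into the middle bay at (580,110), with blue to its left. Green is next.

Request:
carry_out:
  motion:
    - [[-1.5,0,-3.5,0,0,0],[-3,0,-7,0,0,0],[-4.7,0,-10.5,0,0,0],[-6.4,0.1,-13.5,0,0,0],[-6.4,0.1,-13.5,0,0,0]]
  hand: 7

```text
time: 28.62
tcp_pos: [0.4606, -0.057, 0.1919]
ee_rot: [0.003, 0.984, -0.01, 0.176]
wrist_force: [0.2, 0.1, 0.1]
gripper_width: 0.07
gripper_force: 0.0
```

Request:
carry_out:
  motion:
    - [[-0.5,2,-2,0,-7,-2],[-1,4.5,-4,0.6,-14,-4.5],[-1.5,8,-5,1.2,-20,-6.8],[-2,12.1,-5,1.2,-20,-6.8],[-2,12.1,-5,1.2,-20,-6.8]]

```text
time: 29.25
tcp_pos: [0.4223, -0.1785, 0.2286]
ee_rot: [-0.0, 0.999, 0.049, -0.001]
wrist_force: [-0.9, 0.4, -0.6]
gripper_width: 0.0702
gripper_force: 0.0
```

Request:
carry_out:
  motion:
    - [[0,0,0,0,0,0],[0,0,0,0,0,0]]

```text
time: 29.5
tcp_pos: [0.4223, -0.1759, 0.2295]
ee_rot: [-0.0, 0.999, 0.051, -0.0]
wrist_force: [-1.0, 1.0, 0.1]
gripper_width: 0.0704
gripper_force: 0.0
```

Run:
```python
from m import *
where(); reels(cam('wrist'),['green']); go(.4215,-.177,.097,5.8)
```

```text
t 29.5 tcp [ 0.4223 -0.1759  0.2295] yaw 5.9 z [-0.001  0.    -1.   ] w 0.0704 F [-1.   1.   0.1]
green 4978 ctr [ 0.4221 -0.1766] yaw 5.4 R 0.0568 rect [0.106 0.036]
shift [-0.09  0.1  13.27] turn [0.  0.  0.1]
```

Request:
carry_out:
  motion:
    - [[0,0.1,4.5,0,0,0],[0,0.1,9,0,0,0],[0,0.1,13.2,0,0,0],[0,0.1,13.2,0,0,0],[0,0.1,13.2,0,0,0]]

```text
time: 30.18
tcp_pos: [0.4234, -0.1783, 0.0997]
ee_rot: [0.001, 0.999, 0.051, 0.001]
wrist_force: [0.4, 0.1, 0.1]
gripper_width: 0.0703
gripper_force: 0.0
```

Request:
carry_out:
  motion:
    - [[0,0,0,0,0,0],[0,0,0,0,0,0],[0,0,0,0,0,0],[0,0,0,0,0,0],[0,0,0,0,0,0]]
  hand: 4

```text
time: 30.8
tcp_pos: [0.4238, -0.179, 0.1002]
ee_rot: [0.002, 0.999, 0.05, 0.002]
wrist_force: [-0.4, -0.3, 7.1]
gripper_width: 0.0449
gripper_force: 61.0
```

Request:
carry_out:
  motion:
    - [[0.9,-0.5,0,0,0,0.7],[1.8,-1,0,0,0,1.4],[2.7,-1.5,0,0,0,2.1],[3.6,-2,0,0,0,2.8],[4.5,-2.5,0,0,0,3.5]]

```text
time: 31.42
tcp_pos: [0.4653, -0.1498, 0.0999]
ee_rot: [0.002, 1.0, 0.02, 0.0]
wrist_force: [-4.7, -2.3, 7.7]
gripper_width: 0.0449
gripper_force: 62.0
```

Run:
```python
from h import *
where(); go(.507,-.1195,.098,-1.1)
```

```text
t 31.43 tcp [ 0.4653 -0.1498  0.0999] yaw 2.3 z [ 0.    -0.004 -1.   ] w 0.0449 F [-4.7 -2.3  7.7]
shift [ 4.29 -2.86  0.18] turn [ 0.2 -0.   3.4]
```

Request:
carry_out:
  motion:
    - [[0.9,-0.6,0,0,0,0.7],[1.8,-1.2,0,0,0,1.4],[2.7,-1.8,0,0,0,2.1],[3.6,-2.4,0,0,0,2.8],[4.2,-2.8,0,0,0,3.4]]

```text
time: 32.05
tcp_pos: [0.5062, -0.12, 0.0999]
ee_rot: [0.002, 1.0, -0.009, 0.0]
wrist_force: [-3.9, -3.4, 6.7]
gripper_width: 0.0449
gripper_force: 62.1
```

Request:
carry_out:
  motion:
    - [[0,0,0,0,0,0],[0,0,0,0,0,0]]

```text
time: 32.3
tcp_pos: [0.5067, -0.1194, 0.1]
ee_rot: [0.001, 1.0, -0.01, 0.001]
wrist_force: [-0.9, 0.9, 6.0]
gripper_width: 0.0452
gripper_force: 62.0
```

Request:
carry_out:
  motion:
    - [[0,0,0,0,0,0],[0,0,0,0,0,0],[0,0,0,0,0,0],[0,0,-4,0,0,0],[0,0,-9,0,0,0]]
  hand: 6.5

```text
time: 32.92
tcp_pos: [0.5044, -0.1183, 0.1876]
ee_rot: [-0.0, 1.0, -0.01, -0.002]
wrist_force: [1.6, -0.4, 0.4]
gripper_width: 0.0653
gripper_force: 0.0
```

Request:
carry_out:
  motion:
    - [[-2,0,-3,0,0,0],[-6,0,-4,0,0,0],[-11,0,-5,0,0,0],[-11,0,-5,0,0,0]]
  hand: 3.2

```text
time: 33.42
tcp_pos: [0.394, -0.1165, 0.2387]
ee_rot: [0.001, 1.0, -0.01, 0.001]
wrist_force: [0.4, -0.5, 0.1]
gripper_width: 0.0318
gripper_force: 0.0
```

Run:
```python
from m import *
where(); reels(cam('wrist'),['green']);reels(cam('scene'),['green'])
y0=-.12
a=go(.395,y0,.2,-1.1,20); b=go(.400,y0,.085,-1.1,20,frm=a); go(.567,y0-.003,.085,-1.1,20,frm=b)
```

```text
t 33.42 tcp [ 0.394  -0.1165  0.2387] yaw -1.2 z [ 0.002 -0.002 -1.   ] w 0.0318 F [ 0.4 -0.5  0.1]
green 5738 ctr [ 0.5032 -0.1191] yaw -1.3 R 0.0569 rect [0.045 0.091]
green 399 ctr [ 0.5019 -0.1203] yaw -0.5 R 0.057 rect [0.04  0.095]
shift [-0.06  0.32  3.82] turn [ 0.1 19.9 -0. ]
shift [-3.460e+00 -1.000e-02  1.098e+01] turn [0. 0. 0.]
shift [15.7  -0.02  5.71] turn [0. 0. 0.]
```

Request:
carry_out:
  motion:
    - [[0,0.1,1.2,0,7,0],[0,0.2,2.4,0,14,0],[0,0.3,3.8,0,20,0],[0,0.3,3.8,0,20,0]]

```text
time: 34.02
tcp_pos: [0.3943, -0.1192, 0.198]
ee_rot: [0.001, 0.985, -0.01, 0.172]
wrist_force: [0.2, -0.0, 0.1]
gripper_width: 0.032
gripper_force: 0.0
```

Request:
carry_out:
  motion:
    - [[-1.1,0,3.5,0,0,0],[-2.2,0,7,0,0,0],[-3.5,0,10.9,0,0,0],[-3.5,0,10.9,0,0,0]]

```text
time: 34.52
tcp_pos: [0.3989, -0.1183, 0.0832]
ee_rot: [-0.001, 0.985, -0.009, 0.17]
wrist_force: [-0.8, -0.2, 0.9]
gripper_width: 0.0321
gripper_force: 0.0
```

Request:
carry_out:
  motion:
    - [[0.7,0,0.25,0,0,0],[1.4,0,0.5,0,0,0],[2.1,0,0.75,0,0,0],[2.8,0,1,0,0,0],[3.5,0,1.25,0,0,0]]

```text
time: 35.15
tcp_pos: [0.4376, -0.1206, 0.0862]
ee_rot: [0.002, 0.985, -0.009, 0.174]
wrist_force: [-0.8, -0.8, -0.5]
gripper_width: 0.0318
gripper_force: 0.2
```

Request:
carry_out:
  motion:
    - [[0.7,0,0.25,0,0,0],[1.4,0,0.5,0,0,0],[2.1,0,0.75,0,0,0],[2.8,0,1,0,0,0],[3.5,0,1.25,0,0,0]]

```text
time: 35.78
tcp_pos: [0.4746, -0.1214, 0.0864]
ee_rot: [0.002, 0.985, -0.009, 0.173]
wrist_force: [-7.1, 0.1, 9.9]
gripper_width: 0.0321
gripper_force: 5.4
```

Request:
carry_out:
  motion:
    - [[0.7,0,0.25,0,0,0],[1.4,0,0.5,0,0,0],[2.1,0,0.75,0,0,0],[2.8,0,1,0,0,0],[3.5,0,1.25,0,0,0]]

```text
time: 36.4
tcp_pos: [0.5117, -0.1219, 0.086]
ee_rot: [0.002, 0.985, -0.01, 0.173]
wrist_force: [-0.7, 0.5, 0.7]
gripper_width: 0.0322
gripper_force: 0.0
```

Run:
```python
from m import *
where(); reels(cam('wrist'),['green']); go(.568,-.1225,.085,-1.1,20)
```

```text
t 36.4 tcp [ 0.5117 -0.1219  0.086 ] yaw -1.1 z [ 0.342 -0.007 -0.94 ] w 0.0322 F [-0.7  0.5  0.7]
green 10313 ctr [ 0.5833 -0.1229] yaw -1.1 R 0.0601 rect [0.04  0.045]
shift [ 5.18 -0.07  2.03] turn [ 0. -0.  0.]
```

Request:
carry_out:
  motion:
    - [[0.6,0,0.2,0,0,0],[1.2,0,0.4,0,0,0],[1.8,0,0.65,0,0,0],[2.4,0,0.85,0,0,0],[3,0,1.1,0,0,0]]

```text
time: 37.08
tcp_pos: [0.5429, -0.1228, 0.0871]
ee_rot: [0.002, 0.985, -0.009, 0.172]
wrist_force: [-14.2, -0.2, 17.4]
gripper_width: 0.0322
gripper_force: 9.7
```

Request:
carry_out:
  motion:
    - [[0.6,0,0.2,0,0,0],[1.2,0,0.4,0,0,0],[1.8,0,0.65,0,0,0],[2.3,0,0.9,0,0,0],[2.3,0,0.9,0,0,0]]

```text
time: 37.7
tcp_pos: [0.5678, -0.1222, 0.0848]
ee_rot: [0.001, 0.985, -0.009, 0.173]
wrist_force: [2.2, 5.2, -3.5]
gripper_width: 0.0321
gripper_force: 2.4
```

Request:
carry_out:
  motion:
    - [[-1.5,0,-3.5,0,0,0],[-3,0,-7,0,0,0],[-4.7,0,-10.5,0,0,0],[-6.4,0,-13.5,0,0,0],[-8,0,-18,0,0,0]]

```text
time: 38.33
tcp_pos: [0.4301, -0.1204, 0.2275]
ee_rot: [0.002, 0.985, -0.01, 0.173]
wrist_force: [-0.0, 0.3, 1.0]
gripper_width: 0.0321
gripper_force: 0.0
```

Run:
```python
from m import *
where()
c=cam('wrist','w8'); P=cloud(c); hsv=cv2.cvtColor(c['color'],cv2.COLOR_RGB2HSV)
a=go(.43,.1,.31,-4,0); b=go(.43,.27,.31,-4,0,frm=a)
```

```text
t 38.33 tcp [ 0.4301 -0.1204  0.2275] yaw -1.1 z [ 0.341 -0.008 -0.94 ] w 0.0321 F [-0.   0.3  1. ]
shift [  2.24 -22.1   -7.45] turn [ -0.1 -20.5   2.9]
shift [ -1.19 -16.96  -0.  ] turn [0. 0. 0.]
```

View pics/w8.png

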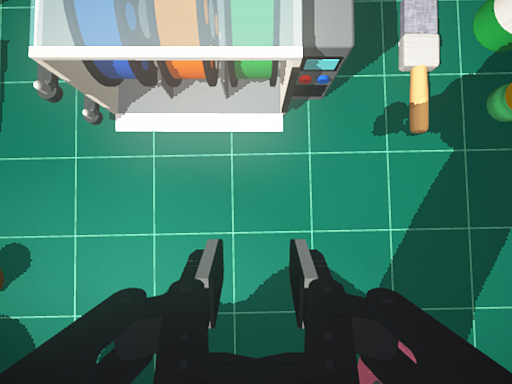

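The wrist view shows all three reels in line inside the bays at (110,65), (185,65) and (253,65), and both hinge pins at (45,88) and (92,115). I look at the pins on the way to the door.

Request:
carry_out:
  motion:
    - [[0.4,-4,-1.5,0,-7,0.7],[0.9,-8,-3,0,-14,1.5],[1.4,-12,-4.5,0,-20.5,2.9],[1.8,-16,-6,0,-20.5,2.9],[2.2,-18.5,-7.4,0,-20.5,2.9]]
  hand: 4

```text
time: 39.0
tcp_pos: [0.4307, 0.0661, 0.305]
ee_rot: [-0.004, 0.999, -0.034, -0.003]
wrist_force: [0.6, -0.6, -0.0]
gripper_width: 0.0404
gripper_force: 0.0
```

Request:
carry_out:
  motion:
    - [[0,0,0,0,0,0],[0,0,0,0,0,0],[0,0,0,0,0,0]]

```text
time: 39.38
tcp_pos: [0.43, 0.0639, 0.3036]
ee_rot: [-0.004, 0.999, -0.035, -0.005]
wrist_force: [-0.4, -0.2, -0.6]
gripper_width: 0.04
gripper_force: 0.0
```

Run:
```python
from m import *
where()
c=cam('wrist','w9'); P=cloud(c); 
h=np.array([.5625,.0605])
q=P[(np.hypot(P[...,0]-h[0],P[...,1]-h[1])<.03)&(P[...,2]>.02)]
print(len(q)); 
for z0,z1 in((.115,.125),(.1,.115),(.09,.104),(.036,.05),(.02,.036)):
    k=q[(q[:,2]>z0)&(q[:,2]<z1)]; print(z0,len(k), k[:,:2].mean(0).round(4) if len(k) else '',k.min(0).round(4) if len(k) else '',k.max(0).round(4) if len(k) else '')
r=P[(P[...,2]>.143)&(P[...,2]<.151)&(P[...,0]>.5)]; print(cv2.minAreaRect(r[:,:2].astype(np.float32)))
cv2.imwrite('pics/w9c.png',cv2.resize(c['color'][0:192,50:306,::-1],(768,576),interpolation=cv2.INTER_CUBIC))
go(.43,.27,.3,-4)
```

```text
t 39.38 tcp [0.43   0.0639 0.3036] yaw -4.0 z [-0.009  0.008 -1.   ] w 0.04 F [-0.4 -0.2 -0.6]
1212
0.115 90 [0.5641 0.0575] [0.5581 0.0425 0.115 ] [0.5829 0.0641 0.1249]
0.1 632 [0.5724 0.0596] [0.5539 0.0424 0.1004] [0.5867 0.069  0.1149]
0.09 58 [0.5694 0.0519] [0.5539 0.0426 0.0907] [0.5784 0.067  0.1038]
0.036 43 [0.5682 0.0534] [0.5585 0.0433 0.0361] [0.5861 0.0644 0.0498]
0.02 198 [0.5706 0.0561] [0.5539 0.0429 0.0202] [0.5916 0.0691 0.0358]
((0.5717189311981201, 0.003126222640275955), (0.09029287099838257, 0.003935201559215784), 87.09668731689453)
shift [ -1.45 -20.55   0.54] turn [-0.4  0.6 -0. ]
```

View pics/w9c.png

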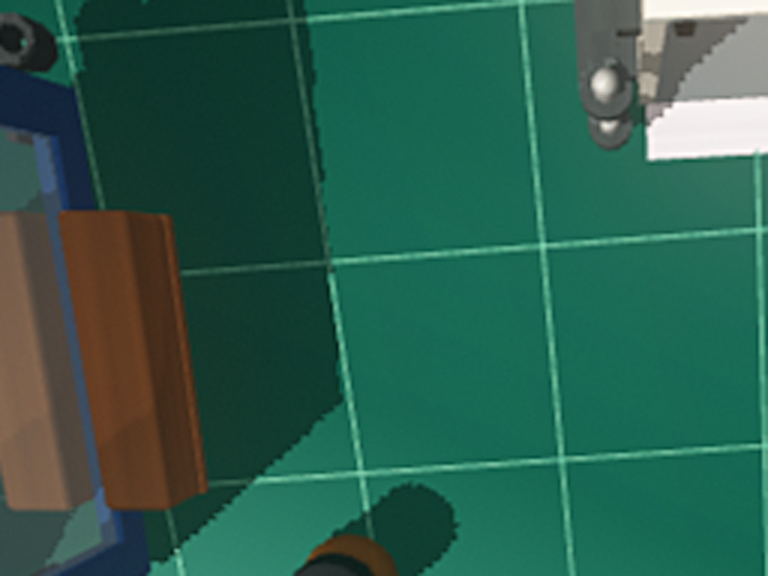

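The crop shows the upper pin's round tip at (605,82) with the lower one at (610,128), and the door's knuckle ring at top left (20,40). The pin axis comes to about (0.5622, 0.0604).

Request:
carry_out:
  motion:
    - [[-0.3,-5,0,0,0,0],[-0.6,-10,0,0,0,0],[-1,-14,0,-0.4,0.6,0],[-1.4,-18,0,-0.4,0.6,0],[-1.4,-20.5,0,-0.4,0.6,0]]
  hand: 5

```text
time: 40.05
tcp_pos: [0.4302, 0.2713, 0.3056]
ee_rot: [-0.0, 0.999, -0.034, 0.001]
wrist_force: [-0.2, -0.2, 0.2]
gripper_width: 0.0502
gripper_force: 0.0
```

Request:
carry_out:
  motion:
    - [[0,0,0,0,0,0],[0,0,0,0,0,0],[0,0,0,0,0,0]]

```text
time: 40.42
tcp_pos: [0.4306, 0.2693, 0.306]
ee_rot: [-0.0, 0.999, -0.035, 0.001]
wrist_force: [-0.8, 0.2, 0.4]
gripper_width: 0.0502
gripper_force: 0.0
```

Run:
```python
from m import *
where()
c=cam('wrist','w10'); P=cloud(c)
m=(P[...,2]>.128)&(P[...,2]<.146)&(abs(P[...,1]-.285)<.05)&(P[...,0]>.36)&(P[...,0]<.65)
q=P[m]; print(len(q),np.percentile(q[:,2],[5,50,95])); r=cv2.minAreaRect(q[:,:2].astype(np.float32)); print(r)
# fit centerline
k=np.polyfit(q[:,0],q[:,1],1); print('line',k,np.degrees(np.arctan(k[0])),q[:,0].min(),q[:,0].max())
for x0 in np.arange(.38,.62,.03):
    s=q[abs(q[:,0]-x0)<.015]; print(x0.round(2),len(s),s[:,1].min().round(4) if len(s) else '',s[:,1].max().round(4) if len(s) else '')
s=ctrl.state();
```

```text
t 40.42 tcp [0.4306 0.2693 0.306 ] yaw -4.0 z [ 0.001  0.001 -1.   ] w 0.0502 F [-0.8  0.2  0.4]
2489 [0.1360924  0.13785856 0.13904327]
((0.486167848110199, 0.2891767919063568), (0.01019439846277237, 0.19560453295707703), 86.16114807128906)
line [-0.06692989  0.32144111] -3.829089340881069 0.3887312241015471 0.5840524565810551
0.38 61 0.2903 0.3004
0.41 303 0.2884 0.3002
0.44 332 0.2863 0.2982
0.47 352 0.2843 0.296
0.5 393 0.2823 0.2939
0.53 429 0.2804 0.2922
0.56 468 0.2782 0.2902
0.59 151 0.2778 0.2879
```

View pics/w10.png

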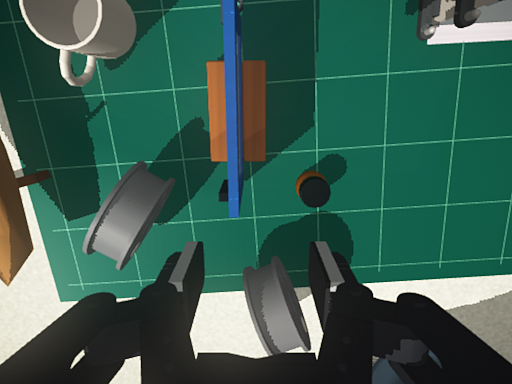

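The wrist view shows the door's top edge as the blue line at column 233, with its free edge at (233,215) and the rest at (236,110). I grip at the middle, near (0.491, 0.2886), with yaw -3.9 deg.

Run:
```python
from m import *
a=go(.491,.2886,.18,-3.9); b=go(.491,.2886,.107,-3.9,frm=a)
```

```text
shift [ 5.87 -2.34 12.62] turn [-0.  -0.1 -0.1]
shift [-0.  -0.   7.3] turn [0. 0. 0.]
```

Request:
carry_out:
  motion:
    - [[1.5,-0.6,3,0,0,0],[3,-1.2,6,0,0,0],[4.5,-1.8,9,0,0,0],[5.9,-2.3,12.6,0,0,0],[5.9,-2.3,12.6,0,0,0]]

```text
time: 41.1
tcp_pos: [0.4896, 0.2879, 0.177]
ee_rot: [0.001, 0.999, -0.035, -0.002]
wrist_force: [-0.3, -0.3, 0.2]
gripper_width: 0.0501
gripper_force: 0.0
```

Request:
carry_out:
  motion:
    - [[0,0,2.5,0,0,0],[0,0,5,0,0,0],[0,0,7.3,0,0,0],[0,0,7.3,0,0,0],[0,0,7.3,0,0,0]]

```text
time: 41.72
tcp_pos: [0.4922, 0.2895, 0.1093]
ee_rot: [-0.001, 0.999, -0.035, 0.002]
wrist_force: [-0.6, 0.1, -0.2]
gripper_width: 0.0498
gripper_force: 0.0
```

Request:
carry_out:
  motion:
    - [[0,0,0,0,0,0],[0,0,0,0,0,0],[0,0,0,0,0,0],[0,0,0,0,0,0],[0,0,0,0,0,0]]
  hand: 0.2

```text
time: 42.35
tcp_pos: [0.4918, 0.2895, 0.1082]
ee_rot: [-0.001, 0.999, -0.035, 0.002]
wrist_force: [-1.2, -0.8, 5.5]
gripper_width: 0.0089
gripper_force: 59.7
```

Request:
carry_out:
  motion:
    - [[0,0,0,0,0,0],[0,0,-1.5,0,0,0],[0,0,-3,0,0,0],[0,0,-5.5,0,0,0],[0,0,-8,0,0,0]]

```text
time: 42.98
tcp_pos: [0.4906, 0.2892, 0.1882]
ee_rot: [-0.0, 0.999, -0.034, 0.0]
wrist_force: [0.6, -0.4, -3.2]
gripper_width: 0.009
gripper_force: 58.6
```

Request:
carry_out:
  motion:
    - [[0,0,0,0,0,0],[0,0,0,0,0,0]]

```text
time: 43.22
tcp_pos: [0.4903, 0.289, 0.1862]
ee_rot: [-0.0, 0.999, -0.035, -0.0]
wrist_force: [-0.2, 0.5, -4.2]
gripper_width: 0.0089
gripper_force: 58.7
```

Run:
```python
from m import *
where()
c=cam('wrist','w11'); print(np.array(c['xyz']).round(3)); np.savez('/tmp/w11.npz',P=cloud(c),color=c['color'])
```

```text
t 43.23 tcp [0.4903 0.289  0.1862] yaw -4.0 z [-0.  0. -1.] w 0.0089 F [-0.2  0.5 -4.2]
[0.566 0.283 0.329]
```

View pics/w11.png

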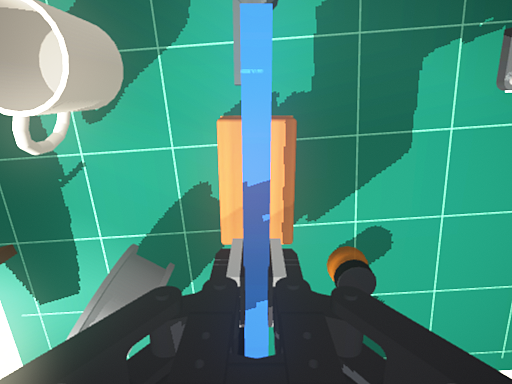

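The wrist view shows the door held on its top edge by the pads at (256,260) and clear of the rest. The hinge end only just reaches the top border, so I work out the hinge from the edge line.

```bash
cat > d.py <<'E'
from m import *
def door(c,zt=None):
    P=cloud(c); s=ctrl.state(); tcp=s['tcp_pos']; Q=rot(s['ee_rot'])
    L=(P-tcp)@Q  # tool frame
    hsv=cv2.cvtColor(c['color'],cv2.COLOR_RGB2HSV); m=(cv2.inRange(hsv,(95,90,30),(130,255,255))>0)&(abs(L[...,1])<.012)&(abs(L[...,2]+.031)<.012)&(L[...,0]>.02)
    q=L[m]; k=np.polyfit(q[:,0],q[:,2],1); print('n',len(q),'top z(tool) at x=0',k[1].round(4),'pitch deg',np.degrees(np.arctan(k[0])).round(2))
    xs=np.arange(.03,q[:,0].max(),.01); mid=[]
    for x in xs:
        t=q[abs(q[:,0]-x)<.005]
        if len(t)>10: mid.append((x,(t[:,1].min()+t[:,1].max())/2,np.ptp(t[:,1])))
    mid=np.array(mid); f=np.polyfit(mid[:,0],mid[:,1],1); print('y(tool)=',f.round(4),'width',mid[:,2].mean().round(4),'xmax',q[:,0].max().round(4),'rowmin',np.argwhere(m)[:,0].min())
    return f
E
python3 - <<'E'
from d import *
door(cam('wrist'))
t=cam('top'); P=cloud(t); hsv=cv2.cvtColor(t['color'],cv2.COLOR_RGB2HSV)
for n,c in(('top',t),('scene',cam('scene'))):
    P=cloud(c); hsv=cv2.cvtColor(c['color'],cv2.COLOR_RGB2HSV)
    q=P[(cv2.inRange(hsv,(95,90,30),(130,255,255))>0)&(P[...,2]>.1)&(abs(P[...,1]-.285)<.05)&(P[...,2]<.235)]
    print(n,len(q),q.min(0),q.max(0))
    q=P[(P[...,2]>.06)&(P[...,2]<.2)&(P[...,0]>.57)&(P[...,0]<.65)&(abs(P[...,1]-.28)<.04)]; print(' any',len(q),q.min(0) if len(q) else'',q.max(0) if len(q) else '')
E
```

```text
n 6993 top z(tool) at x=0 -0.0298 pitch deg 0.13
y(tool)= [-0.0027  0.0004] width 0.0097 xmax 0.103 rowmin 3
top 273 [0.54017221 0.23565633 0.10000557] [0.92664832 0.33484481 0.21636171]
 any 85 [0.57049522 0.27170082 0.0823989 ] [0.61326163 0.28625363 0.19945522]
scene 733 [0.38630819 0.23744231 0.10002462] [0.91897091 0.33352099 0.21880419]
 any 303 [0.57000118 0.26961641 0.08323223] [0.61155803 0.28969152 0.19951325]
```

Run:
```python
from m import *
a=go(.41,.25,.19,-3.9); b=go(.405,.0632,.17,-1.1,frm=a); c=go(.405,.0632,.147,-1.1,frm=b)
```

```text
shift [-7.74  4.44 -0.41] turn [ 0.   0.  -0.1]
shift [ 0.77 18.67  2.  ] turn [ 0.   0.  -2.8]
shift [-0.  -0.   2.3] turn [0. 0. 0.]
```

Request:
carry_out:
  motion:
    - [[-1.5,0.9,-0.1,0,0,0],[-3,1.8,-0.2,0,0,0],[-4.5,2.6,-0.3,0,0,0],[-6.2,3.5,-0.4,0,0,0],[-7.7,4.4,-0.4,0,0,0]]

```text
time: 44.05
tcp_pos: [0.4103, 0.2503, 0.1905]
ee_rot: [-0.0, 0.999, -0.034, 0.0]
wrist_force: [-0.1, -0.1, -3.6]
gripper_width: 0.0092
gripper_force: 58.7
```

Request:
carry_out:
  motion:
    - [[0.1,2.5,0,0,0,-0.4],[0.2,5.5,0,0,0,-0.8],[0.3,8.5,0,0,0,-1.2],[0.4,11.5,0.5,0,0,-1.6],[0.6,14.5,1,0,0,-2.1]]

```text
time: 44.68
tcp_pos: [0.4067, 0.1047, 0.1804]
ee_rot: [-0.0, 1.0, -0.016, 0.001]
wrist_force: [1.0, -0.3, -3.6]
gripper_width: 0.0094
gripper_force: 58.8
```

Request:
carry_out:
  motion:
    - [[0.1,1.5,0.5,0,0,-0.3],[0.2,3,1,0,0,-0.6],[0.2,4.2,1,0,0,-0.7],[0.2,4.2,1,0,0,-0.7],[0.2,4.2,1,0,0,-0.7]]

```text
time: 45.3
tcp_pos: [0.4079, 0.0638, 0.1711]
ee_rot: [-0.001, 1.0, -0.01, 0.001]
wrist_force: [0.1, -1.0, -4.2]
gripper_width: 0.0089
gripper_force: 58.9
```

```bash
cat >> d.py <<'E'
def pin(c):
    P=cloud(c); h=np.array([.5622,.0604]); d=np.hypot(P[...,0]-h[0],P[...,1]-h[1])
    for z0,z1,r in((.111,.123,.0075),(.1,.1105,.014),(.033,.046,.0075)):
        k=P[(d<r)&(P[...,2]>z0)&(P[...,2]<z1)]; print('pin',z0,len(k),*( [k.mean(0).round(4),k.min(0).round(4),k.max(0).round(4)] if len(k) else []))
E
python3 - <<'E'
from d import *
where(); c=cam('wrist'); door(c); pin(c)
go(.405,.0632,.147,-1.1)
E
```

```text
t 45.3 tcp [0.4079 0.0638 0.1711] yaw -1.1 z [ 0.002  0.001 -1.   ] w 0.0089 F [ 0.1 -1.  -4.2]
n 7098 top z(tool) at x=0 -0.0298 pitch deg 0.18
y(tool)= [-0.0008  0.0004] width 0.0099 xmax 0.1032 rowmin 3
pin 0.111 0
pin 0.1 0
pin 0.033 0
shift [-0.29  0.08  2.4 ] turn [-0.1 -0.1 -0. ]
```

Request:
carry_out:
  motion:
    - [[0,0,1.2,0,0,0],[0,0,2.4,0,0,0],[0,0,2.4,0,0,0],[0,0,2.4,0,0,0]]

```text
time: 45.85
tcp_pos: [0.4078, 0.0636, 0.1468]
ee_rot: [-0.0, 1.0, -0.01, 0.001]
wrist_force: [0.6, -0.8, -3.1]
gripper_width: 0.0089
gripper_force: 58.9
```

Run:
```python
from d import *
where(); go(.4471,.0629,.146,-1.1)
```

```text
t 45.85 tcp [0.4078 0.0636 0.1468] yaw -1.2 z [ 0.001  0.001 -1.   ] w 0.0089 F [ 0.6 -0.8 -3.1]
shift [ 3.93 -0.01  0.08] turn [-0.  -0.1 -0.1]
```

Request:
carry_out:
  motion:
    - [[1,0,0,0,0,0],[2,0,0,0,0,0],[3,0,0,0,0,0],[3.9,0,0,0,0,0],[3.9,0,0,0,0,0]]

```text
time: 46.48
tcp_pos: [0.4475, 0.0627, 0.147]
ee_rot: [-0.0, 1.0, -0.01, 0.001]
wrist_force: [0.3, 0.5, -3.9]
gripper_width: 0.009
gripper_force: 59.0
```

Request:
carry_out:
  motion:
    - [[0,0,0,0,0,0],[0,0,0,0,0,0],[0,0,0,0,0,0]]

```text
time: 46.85
tcp_pos: [0.4466, 0.0628, 0.1469]
ee_rot: [-0.0, 1.0, -0.01, 0.001]
wrist_force: [-0.2, -0.2, -3.4]
gripper_width: 0.0091
gripper_force: 59.0
```

Run:
```python
from d import *
where(); go(.4471,.0629,.146,-1.1); c=cam('wrist'); door(c)
P=cloud(c); cv2.imwrite('pics/w12.png',cv2.resize(c['color'][0:150,170:370,::-1],(800,600),interpolation=cv2.INTER_CUBIC))
```

```text
t 46.85 tcp [0.4466 0.0628 0.1469] yaw -1.2 z [ 0.002  0.001 -1.   ] w 0.0091 F [-0.2 -0.2 -3.4]
shift [ 0.05 -0.01  0.09] turn [-0.  -0.1 -0.1]
n 7094 top z(tool) at x=0 -0.0297 pitch deg 0.16
y(tool)= [-0.0008  0.0003] width 0.0098 xmax 0.1028 rowmin 3
```

Request:
carry_out:
  motion:
    - [[0.05,0,0.5,0,0,0],[0.05,0,1,0,0,0],[0.05,0,1.5,0,0,0],[0.05,0,1.7,0,0,0],[0.05,0,1.9,0,0,0]]

```text
time: 47.52
tcp_pos: [0.4474, 0.0628, 0.1278]
ee_rot: [-0.0, 1.0, -0.01, 0.001]
wrist_force: [-0.6, 0.9, -2.9]
gripper_width: 0.0092
gripper_force: 59.0
```

Request:
carry_out:
  motion:
    - [[0,0,0.2,0,0,0],[0,0,0.2,0,0,0]]

```text
time: 47.78
tcp_pos: [0.4473, 0.0628, 0.1258]
ee_rot: [-0.0, 1.0, -0.01, 0.001]
wrist_force: [-0.2, -0.8, -3.5]
gripper_width: 0.0092
gripper_force: 59.0
```

Request:
carry_out:
  motion:
    - [[0,0,0.2,0,0,0],[0,0,0.4,0,0,0],[0,0,0.6,0,0,0],[0,0,0.8,0,0,0],[0,0,0.8,0,0,0]]

```text
time: 48.4
tcp_pos: [0.4472, 0.0628, 0.1177]
ee_rot: [-0.0, 1.0, -0.01, 0.001]
wrist_force: [0.3, 0.2, -3.6]
gripper_width: 0.0094
gripper_force: 59.0
```

Request:
carry_out:
  motion:
    - [[0,0,0.1,0,0,0],[0,0,0.2,0,0,0],[0,0,0.2,0,0,0]]

```text
time: 48.78
tcp_pos: [0.4476, 0.0628, 0.1162]
ee_rot: [-0.0, 1.0, -0.01, 0.001]
wrist_force: [-0.7, -0.2, -1.7]
gripper_width: 0.0091
gripper_force: 59.3
```

Request:
carry_out:
  motion:
    - [[0,0,0.1,0,0,0],[-0.15,0,0.1,0,0,0],[-0.3,0,0.1,0,0,0],[-0.3,0,0.1,0,0,0]]

```text
time: 49.28
tcp_pos: [0.4462, 0.0627, 0.1157]
ee_rot: [-0.0, 1.0, -0.01, 0.003]
wrist_force: [6.5, 0.2, -3.5]
gripper_width: 0.0091
gripper_force: 58.9
```

Request:
carry_out:
  motion:
    - [[0.15,0,0,0,0,0],[0.3,0,0,0,0,0],[0.3,0,0,0,0,0]]

```text
time: 49.65
tcp_pos: [0.4468, 0.0628, 0.1156]
ee_rot: [-0.0, 1.0, -0.01, -0.0]
wrist_force: [-6.5, 0.1, 7.9]
gripper_width: 0.0092
gripper_force: 60.9
```

Run:
```python
from d import *
where(); c=cam('scene')
im=c['color'][140:230,240:360,::-1]; w=cam('wrist')['color'][0:200,156:356,::-1]
cv2.imwrite('pics/c13.png',np.hstack([cv2.resize(im,(400,300),interpolation=cv2.INTER_CUBIC),cv2.resize(w,(300,300))]))
```

```text
t 49.65 tcp [0.4468 0.0628 0.1156] yaw -1.1 z [-0.001  0.001 -1.   ] w 0.0092 F [-6.5  0.1  7.9]
```

View pics/c13.png

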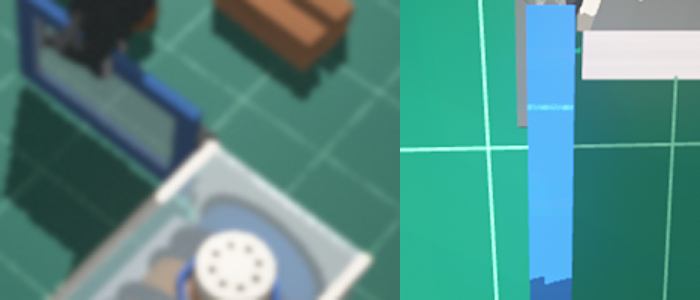

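The left crop shows the door upright at the cabinet's left front corner, and the right one shows its edge meeting the hinge. The lateral test pushed back both ways at seat height, so both knuckles are on. I release and swing it shut.

Request:
carry_out:
  motion:
    - [[0,0,-0.1,0,0,0],[0,0,-0.1,0,0,0],[0,0,-0.1,0,0,0],[0,0,-0.1,0,0,0]]
  hand: 4

```text
time: 50.25
tcp_pos: [0.4473, 0.0628, 0.1158]
ee_rot: [-0.0, 1.0, -0.01, 0.001]
wrist_force: [-1.2, 0.4, 0.5]
gripper_width: 0.0401
gripper_force: 0.0
```

Request:
carry_out:
  motion:
    - [[0,0,-2,0,0,0],[0,0,-5,0,0,0],[0,0,-9,0,0,0],[0,0,-9,0,0,0]]

```text
time: 50.75
tcp_pos: [0.4494, 0.0625, 0.2095]
ee_rot: [-0.0, 1.0, -0.01, 0.004]
wrist_force: [-0.4, -0.0, -0.3]
gripper_width: 0.0397
gripper_force: 0.0
```

Run:
```python
from d import *
where(); c=cam('wrist'); P=cloud(c)
hsv=cv2.cvtColor(c['color'],cv2.COLOR_RGB2HSV)
q=P[(cv2.inRange(hsv,(95,90,30),(130,255,255))>0)&(P[...,2]>.13)&(P[...,2]<.16)&(P[...,0]<.56)&(abs(P[...,1]-.06)<.06)]
k=np.polyfit(q[:,0],q[:,1],1); print('door edge',len(q),k,q.min(0),q.max(0))
a=go(.412,.125,.205,-1.1); b=go(.412,.125,.1,-1.1,frm=a); b=go(.412,.085,.1,-1.1,frm=b)
b=go(.422,.0027,.1,-1.1,frm=b);b=go(.470,-.0595,.1,-1.1,frm=b);b=go(.542,-.09,.1,-1.1,frm=b)
```

```text
t 50.75 tcp [0.4494 0.0625 0.2095] yaw -1.2 z [ 0.009 -0.    -1.   ] w 0.0397 F [-0.4 -0.  -0.3]
door edge 4130 [-0.0262236   0.07511341] [0.34207538 0.05609765 0.13756089] [0.54770351 0.07071273 0.14765305]
shift [-3.73 -6.16  0.21] turn [-0.  -0.3 -0.1]
shift [-0.  -0.  10.5] turn [0. 0. 0.]
shift [0.08 4.   0.  ] turn [0. 0. 0.]
shift [1.16 8.21 0.  ] turn [0. 0. 0.]
shift [4.92 6.13 0.  ] turn [0. 0. 0.]
shift [7.26 2.91 0.  ] turn [0. 0. 0.]
```

Request:
carry_out:
  motion:
    - [[-1.5,-2.5,0,0,0,0],[-3,-5,0,0,0,0],[-3.7,-6.2,1,0,0,0],[-3.7,-6.2,4,0,0,0],[-3.7,-6.2,7,0,0,0]]
  hand: 0

```text
time: 51.42
tcp_pos: [0.4109, 0.1255, 0.1338]
ee_rot: [-0.0, 1.0, -0.01, 0.0]
wrist_force: [0.7, -0.2, -0.4]
gripper_width: -0.0003
gripper_force: 0.0
```

Request:
carry_out:
  motion:
    - [[0,0,2,0,0,0],[0,0,3.7,0,0,0],[0,0,3.7,0,0,0],[0,1.5,3.7,0,0,0],[0,3,3.7,0,0,0]]

```text
time: 52.05
tcp_pos: [0.4115, 0.0945, 0.0996]
ee_rot: [-0.0, 1.0, -0.01, 0.001]
wrist_force: [-0.3, 0.2, 0.7]
gripper_width: -0.0004
gripper_force: 0.0
```

Run:
```python
from d import *
where(); b=go(.422,.0027,.1,-1.1);b=go(.470,-.0595,.1,-1.1,frm=b);b=go(.542,-.09,.1,-1.1,frm=b)
```

```text
t 52.05 tcp [0.4115 0.0945 0.0996] yaw -1.1 z [ 0.003  0.001 -1.   ] w -0.0004 F [-0.3  0.2  0.7]
shift [ 1.23  9.15 -0.05] turn [-0.  -0.2 -0. ]
shift [4.92 6.13 0.  ] turn [0. 0. 0.]
shift [7.26 2.91 0.  ] turn [0. 0. 0.]
```

Request:
carry_out:
  motion:
    - [[0,1,0,0,0,0],[0,2,0,0,0,0],[0,3,0,0,0,0],[0,4.2,0,0,0,0],[0.1,5.4,0,0,0,0]]

```text
time: 52.68
tcp_pos: [0.4109, 0.0408, 0.0988]
ee_rot: [-0.0, 1.0, -0.01, 0.001]
wrist_force: [0.0, 0.9, 0.4]
gripper_width: -0.0
gripper_force: 0.3
```

Request:
carry_out:
  motion:
    - [[0.3,1.3,0,0,0,0],[0.6,2.5,0,0,0,0],[1.1,3.7,0,0,0,0],[1.8,5.2,0,0,0,0],[2.7,6.6,0,0,0,0]]

```text
time: 53.3
tcp_pos: [0.4371, -0.026, 0.0988]
ee_rot: [-0.0, 1.0, -0.01, 0.001]
wrist_force: [-0.1, 0.1, -0.3]
gripper_width: 0.0002
gripper_force: 0.1
```

Request:
carry_out:
  motion:
    - [[0.9,1.1,0,0,0,0],[1.8,2.1,0,0,0,0],[2.8,3,0,0,0,0],[3.8,3.8,0,0,0,0]]

```text
time: 53.8
tcp_pos: [0.4745, -0.0643, 0.0988]
ee_rot: [-0.0, 1.0, -0.01, 0.001]
wrist_force: [0.1, 0.2, 0.8]
gripper_width: 0.0001
gripper_force: 0.0
```

Run:
```python
from d import *
where(); b=go(.50,-.078,.1,-1.1);b=go(.542,-.09,.1,-1.1,frm=b)
c=cam('top'); P=cloud(c); hsv=cv2.cvtColor(c['color'],cv2.COLOR_RGB2HSV)
q=P[(cv2.inRange(hsv,(95,90,30),(130,255,255))>0)&(P[...,2]>.12)&(P[...,2]<.16)&(P[...,0]<.57)&(abs(P[...,1]+.05)<.15)]
print(len(q),q.min(0),q.max(0))
```

```text
t 53.8 tcp [ 0.4745 -0.0643  0.0988] yaw -1.2 z [ 0.001  0.001 -1.   ] w 0.0001 F [0.1 0.2 0.8]
shift [ 2.57  1.32 -0.11] turn [-0.1 -0.1 -0.1]
shift [4.22 1.12 0.  ] turn [0. 0. 0.]
63 [ 0.46054977 -0.13730649  0.12404231] [0.56080831 0.05050112 0.15134768]
```

Request:
carry_out:
  motion:
    - [[0.9,0.5,0,0,0,0],[1.8,1,0,0,0,0],[2.7,1.4,0,0,0,0],[3.6,1.8,0,0,0,0],[4.5,2.1,0,0,0,0]]

```text
time: 54.48
tcp_pos: [0.519, -0.0859, 0.099]
ee_rot: [-0.0, 1.0, -0.01, 0.001]
wrist_force: [0.2, 0.9, 0.5]
gripper_width: -0.0002
gripper_force: 0.0
```

Request:
carry_out:
  motion:
    - [[0.7,0.2,0,0,0,0],[1.3,0.4,0,0,0,0],[1.8,0.6,0,0,0,0],[2.2,0.8,0,0,0,0],[2.2,0.8,0,0,0,0]]

```text
time: 55.1
tcp_pos: [0.5404, -0.0942, 0.0989]
ee_rot: [-0.0, 1.0, -0.01, 0.001]
wrist_force: [-0.5, 0.9, 0.2]
gripper_width: 0.0001
gripper_force: 0.0
```

Request:
carry_out:
  motion:
    - [[0.2,0,0,0,0,0],[0.4,0,0,0,0,0],[0.4,0,0,0,0,0]]

```text
time: 55.48
tcp_pos: [0.5407, -0.0937, 0.0979]
ee_rot: [-0.001, 1.0, -0.01, -0.004]
wrist_force: [-14.0, -0.9, 6.6]
gripper_width: -0.0
gripper_force: 0.0
```

```bash
cat >> d.py <<'E'
def shut():
  for n in('top','scene'):
    c=cam(n); P=cloud(c); hsv=cv2.cvtColor(c['color'],cv2.COLOR_RGB2HSV)
    q=P[(cv2.inRange(hsv,(95,90,30),(130,255,255))>0)&(P[...,2]>.13)&(P[...,2]<.158)&(P[...,0]<.6)&(abs(P[...,1]+.05)<.15)]
    if len(q)>5: k=np.polyfit(q[:,1],q[:,0],1); print(n,len(q),'x=%.4f+%.4f*y'%(k[1],k[0]),'deg off cab',(np.degrees(np.arctan(-k[0]))-CAB[1]).round(2),'ymin',q[:,1].min().round(3), 'z',q[:,2].max().round(4))
E
python3 - <<'E'
from d import *
where(); shut()
E
```

```text
t 55.48 tcp [ 0.5407 -0.0937  0.0979] yaw -1.1 z [-0.008  0.002 -1.   ] w -0.0 F [-14.   -0.9   6.6]
top 61 x=0.5609+0.0097*y deg off cab 0.54 ymin -0.01 z 0.1516
scene 254 x=0.5603+0.0240*y deg off cab -0.27 ymin -0.16 z 0.149
```

Request:
carry_out:
  motion:
    - [[-0.3,0,0,0,0,0],[-1,0,0,0,0,0],[-3,0,0,0,0,0],[-7,0,-2,0,0,0],[-10,0,-6,0,0,0]]

```text
time: 56.2
tcp_pos: [0.4417, -0.0915, 0.1578]
ee_rot: [-0.001, 1.0, -0.01, -0.001]
wrist_force: [1.5, -0.2, 0.8]
gripper_width: 0.0001
gripper_force: 0.0
```

Request:
carry_out:
  motion:
    - [[-2,5,-5,0,0,0],[-2,10,-9,0,0,0],[-2,13,-9,0,0,0],[-2,13,-9,0,0,0],[-2,13,-9,0,0,0]]

```text
time: 56.82
tcp_pos: [0.4211, -0.2212, 0.2481]
ee_rot: [-0.001, 1.0, -0.01, 0.0]
wrist_force: [-0.1, -0.1, -0.0]
gripper_width: 0.0001
gripper_force: 0.0
```

Run:
```python
from d import *
where(); shut()
c=cam('scene'); P=cloud(c).reshape(-1,3); 
q=P[(P[:,2]>.195)&(P[:,2]<.215)&(np.hypot(P[:,0]-.67,P[:,1]+.057)<.05)]; print('cart',len(q),np.median(q,0), cv2.minEnclosingCircle(q[:,:2].astype(np.float32)))
# reel colours through the roof / bystanders check vs start
d=np.load('/tmp/scene0.npz'); diff=(np.abs(c['color'].astype(int)-d['color']).sum(2)>110).astype(np.uint8); k,l,s,_=cv2.connectedComponentsWithStats(cv2.morphologyEx(diff,cv2.MORPH_OPEN,np.ones((3,3)))); print(s[1:][s[1:,4]>60])
hsv=cv2.cvtColor(c['color'],cv2.COLOR_RGB2HSV)
w=cam('wrist'); t=cam('top'); hsv=cv2.cvtColor(t['color'],cv2.COLOR_RGB2HSV)[118:185,225:295]
for n,(lo,hi) in (('green',(60,80)),('orange',(5,18)),('blue',(98,115))):
    m=(hsv[...,0]>=lo)&(hsv[...,0]<=hi)&(hsv[...,1]>35); v,u=np.nonzero(m); print(n,m.sum(),(u.mean()+225,v.mean()+118) if m.any() else '')
```

```text
t 56.83 tcp [ 0.4211 -0.2212  0.2481] yaw -1.2 z [ 0.001  0.002 -1.   ] w 0.0001 F [-0.1 -0.1 -0. ]
top 215 x=0.5542+0.1091*y deg off cab -5.12 ymin -0.158 z 0.1523
scene 378 x=0.5548+0.1171*y deg off cab -5.58 ymin -0.158 z 0.1486
cart 430 [ 0.66940389 -0.05950968  0.20458304] ((0.6682444214820862, -0.05754841864109039), 0.02921355701982975)
[[    0     0    71    98  2905]
 [   66     0    21     8   110]
 [  131     0    45    57  1186]
 [  124     0   162   262 11174]
 [  183    18    15    31   352]
 [   34    31    31    27   465]
 [  137    58    55    67  1312]
 [   33    61    11    12    70]
 [  105    60    20    23   201]
 [    4    63    22    16   165]
 [  126    63     9    33   225]
 [    0    79    37    54   721]
 [  300   103    61    93  1596]
 [  177   113    13    24   151]
 [  111   190     9    16   110]
 [  165   199    29    34   569]
 [  301   199    17     6    64]
 [  202   204    16    17   170]
 [  262   204    40    43   670]
 [  298   210    25    21   385]
 [  298   228    23    10   129]
 [  139   254    29    29   636]
 [  177   316    14    17   178]
 [  187   330     8    17    75]
 [   85   337    45    47   556]
 [   78   349    28    35   273]
 [    7   359    17    25   270]
 [   46   359    46    25   636]]
green 307 (np.float64(275.36482084690556), np.float64(151.48534201954396))
orange 206 (np.float64(260.8009708737864), np.float64(156.33495145631068))
blue 927 (np.float64(254.07011866235166), np.float64(164.7594390507012))
```

The door sprang back about 5 deg off the rubber. I push it again slowly and back off gently.

Run:
```python
from d import *
shut(); a=go(.505,-.1,.2,-1.1); b=go(.505,-.1,.095,-1.1,frm=a); b=go(.535,-.1,.095,-1.1,frm=b)
```

```text
top 213 x=0.5543+0.1112*y deg off cab -5.25 ymin -0.158 z 0.1541
scene 372 x=0.5547+0.1168*y deg off cab -5.56 ymin -0.159 z 0.1494
shift [  8.11 -12.27   4.87] turn [-0.1 -0.1  0. ]
shift [-0.  -0.  10.5] turn [0. 0. 0.]
shift [ 3.   -0.06 -0.  ] turn [0. 0. 0.]
```

Request:
carry_out:
  motion:
    - [[2,-3,1.2,0,0,0],[4,-6,2.4,0,0,0],[6,-9,3.6,0,0,0],[8.1,-12.2,4.9,0,0,0],[8.1,-12.2,4.9,0,0,0]]

```text
time: 57.8
tcp_pos: [0.505, -0.0992, 0.1985]
ee_rot: [-0.001, 1.0, -0.008, -0.0]
wrist_force: [-0.4, 0.7, -0.1]
gripper_width: 0.0001
gripper_force: 0.0
```

Request:
carry_out:
  motion:
    - [[0,0,3,0,0,0],[0,0,6,0,0,0],[0,0,9,0,0,0],[0,0,10.5,0,0,0],[0,0,10.5,0,0,0]]

```text
time: 58.42
tcp_pos: [0.5045, -0.1015, 0.0944]
ee_rot: [-0.001, 1.0, -0.01, -0.0]
wrist_force: [0.5, 0.2, 0.2]
gripper_width: -0.0003
gripper_force: 0.0
```

Request:
carry_out:
  motion:
    - [[0.6,0,0,0,0,0],[1.2,0,0,0,0,0],[1.8,0,0,0,0,0],[2.3,0,0,0,0,0],[2.8,0,0,0,0,0]]

```text
time: 59.05
tcp_pos: [0.5334, -0.1019, 0.095]
ee_rot: [-0.0, 1.0, -0.01, 0.001]
wrist_force: [-1.6, -0.1, 0.3]
gripper_width: 0.0003
gripper_force: 0.0
```

Request:
carry_out:
  motion:
    - [[0.2,0,0,0,0,0],[0.4,0,0,0,0,0],[0.5,0,0,0,0,0],[0.6,0,0,0,0,0],[0.7,0,0,0,0,0]]

```text
time: 59.68
tcp_pos: [0.5401, -0.1021, 0.095]
ee_rot: [-0.0, 1.0, -0.01, 0.001]
wrist_force: [-1.2, 0.5, 0.6]
gripper_width: -0.0001
gripper_force: 0.0
```

Run:
```python
from d import *
where(); shut()
```

```text
t 59.67 tcp [ 0.5401 -0.1021  0.095 ] yaw -1.2 z [ 0.001  0.001 -1.   ] w -0.0001 F [-1.2  0.5  0.6]
top 71 x=0.5609+0.0011*y deg off cab 1.04 ymin -0.021 z 0.151
scene 281 x=0.5598+0.0221*y deg off cab -0.17 ymin -0.16 z 0.1488
```

Request:
carry_out:
  motion:
    - [[0.05,0,0,0,0,0],[0.1,0,0,0,0,0],[0.15,0,0,0,0,0],[0.15,0,0,0,0,0],[0.15,0,0,0,0,0]]

```text
time: 60.4
tcp_pos: [0.5405, -0.102, 0.0946]
ee_rot: [-0.001, 1.0, -0.01, -0.001]
wrist_force: [-6.4, -1.0, 1.7]
gripper_width: 0.0
gripper_force: 0.0
```

Request:
carry_out:
  motion:
    - [[0,0,0,0,0,0],[0,0,0,0,0,0],[-0.03,0,0,0,0,0],[-0.06,0,0,0,0,0],[-0.09,0,0,0,0,0]]

```text
time: 61.02
tcp_pos: [0.5405, -0.1019, 0.0946]
ee_rot: [-0.001, 1.0, -0.01, 0.001]
wrist_force: [-1.1, -0.2, -0.5]
gripper_width: 0.0
gripper_force: 0.0
```

Request:
carry_out:
  motion:
    - [[-0.03,0,0,0,0,0],[-0.06,0,0,0,0,0],[-0.09,0,0,0,0,0],[-0.12,0,0,0,0,0],[-0.15,0,0,0,0,0]]

```text
time: 61.65
tcp_pos: [0.5394, -0.1022, 0.0952]
ee_rot: [-0.0, 1.0, -0.01, 0.001]
wrist_force: [-0.8, -0.3, -0.3]
gripper_width: 0.0001
gripper_force: 0.0
```

Request:
carry_out:
  motion:
    - [[-0.04,0,0,0,0,0],[-0.1,0,0,0,0,0],[-0.2,0,0,0,0,0],[-0.35,0,0,0,0,0],[-0.6,0,0,0,0,0]]

```text
time: 62.28
tcp_pos: [0.5331, -0.1019, 0.0949]
ee_rot: [-0.0, 1.0, -0.01, 0.001]
wrist_force: [0.3, -0.0, 1.0]
gripper_width: 0.0
gripper_force: 0.0
```

Run:
```python
from d import *
where(); shut()
```

```text
t 62.27 tcp [ 0.5331 -0.1019  0.0949] yaw -1.2 z [ 0.002  0.001 -1.   ] w 0.0 F [ 0.3 -0.   1. ]
top 76 x=0.5581+0.0712*y deg off cab -2.97 ymin -0.024 z 0.1535
scene 354 x=0.5580+0.0605*y deg off cab -2.36 ymin -0.16 z 0.1482
```

Request:
carry_out:
  motion:
    - [[-0.7,0,0,0,0,0],[-1.5,0,0,0,0,0],[-1.5,0,0,0,0,0],[-1.5,0,0,0,0,0],[-1.5,0,0,0,0,0]]

```text
time: 63.0
tcp_pos: [0.5184, -0.1017, 0.095]
ee_rot: [-0.0, 1.0, -0.01, 0.001]
wrist_force: [-0.5, 0.8, 0.0]
gripper_width: 0.0001
gripper_force: 0.0
```

Run:
```python
from d import *
where(); shut()
# what lies in front region between door and cabinet: reel positions via top camera through clear roof
c=cam('wrist'); P=cloud(c)
for y in(-.15,-.12,-.09,-.06,-.03,0,.03):
    q=P[(abs(P[...,1]-y)<.006)&(P[...,2]>.128)&(P[...,2]<.158)&(P[...,0]<.575)]
    if len(q): 
        h=np.histogram(q[:,0],np.arange(.52,.58,.004)); print(y,h[0])
```

```text
t 63.0 tcp [ 0.5184 -0.1017  0.095 ] yaw -1.2 z [ 0.002  0.001 -1.   ] w 0.0001 F [-0.5  0.8  0. ]
top 80 x=0.5578+0.0657*y deg off cab -2.66 ymin -0.158 z 0.1496
scene 342 x=0.5577+0.0654*y deg off cab -2.64 ymin -0.16 z 0.1506
-0.15 [  0   0  18   0   0  88 393 413 524   0   0  39 572 442]
-0.12 [122 477 561   4   0   0 285 426 792   0   0   0 511 446]
-0.09 [  0 116 692 162   0   0  68 427 440 655   0   0 427 434]
-0.06 [  0   0 137  91   0   0   0 276 448 921  14   0 337 421]
-0.03 [  0   0   0   0   0   0   0  57 447 472 770   0 142 219]
```

Request:
carry_out:
  motion:
    - [[0.5,0,0,0,0,0],[1,0,0,0,0,0],[1.3,0,0,0,0,0],[1.5,0,0,0,0,0],[1.6,0,0,0,0,0]]

```text
time: 63.78
tcp_pos: [0.5343, -0.1019, 0.0949]
ee_rot: [-0.0, 1.0, -0.01, 0.001]
wrist_force: [0.0, 0.5, 0.4]
gripper_width: -0.0001
gripper_force: 0.0
```

Request:
carry_out:
  motion:
    - [[0.1,0,0,0,0,0],[0.2,0,0,0,0,0],[0.3,0,0,0,0,0],[0.4,0,0,0,0,0],[0.5,0,0,0,0,0]]

```text
time: 64.4
tcp_pos: [0.5393, -0.102, 0.095]
ee_rot: [-0.0, 1.0, -0.01, 0.001]
wrist_force: [-0.0, -0.9, 0.4]
gripper_width: 0.0
gripper_force: 0.0
```

Request:
carry_out:
  motion:
    - [[0.05,0,0,0,0,0],[0.1,0,0,0,0,0],[0.1,0,0,0,0,0],[0.1,0,0,0,0,0],[0.1,0,0,0,0,0]]

```text
time: 65.03
tcp_pos: [0.5402, -0.1021, 0.095]
ee_rot: [-0.0, 1.0, -0.01, 0.001]
wrist_force: [-0.9, 0.6, -0.2]
gripper_width: -0.0002
gripper_force: 0.0
```

Request:
carry_out:
  motion:
    - [[-0.01,0,0,0,0,0],[-0.02,0,0,0,0,0],[-0.03,0,0,0,0,0],[-0.04,0,0,0,0,0],[-0.05,0,0,0,0,0]]

```text
time: 65.65
tcp_pos: [0.5397, -0.1021, 0.095]
ee_rot: [-0.0, 1.0, -0.01, 0.001]
wrist_force: [-0.2, -0.2, 0.5]
gripper_width: -0.0001
gripper_force: 0.0
```

Request:
carry_out:
  motion:
    - [[-0.01,0,0,0,0,0],[-0.02,0,0,0,0,0],[-0.03,0,0,0,0,0],[-0.04,0,0,0,0,0],[-0.05,0,0,0,0,0]]

```text
time: 66.28
tcp_pos: [0.5392, -0.1021, 0.095]
ee_rot: [-0.0, 1.0, -0.01, 0.001]
wrist_force: [0.6, 0.0, 0.6]
gripper_width: -0.0004
gripper_force: 0.0
```

Request:
carry_out:
  motion:
    - [[-0.01,0,0,0,0,0],[-0.02,0,0,0,0,0],[-0.03,0,0,0,0,0],[-0.04,0,0,0,0,0],[-0.05,0,0,0,0,0]]

```text
time: 66.9
tcp_pos: [0.5387, -0.1021, 0.095]
ee_rot: [-0.0, 1.0, -0.01, 0.001]
wrist_force: [0.9, -0.3, -0.8]
gripper_width: 0.0001
gripper_force: 0.0
```

Run:
```python
from d import *
where(); shut()
```

```text
t 66.9 tcp [ 0.5387 -0.1021  0.095 ] yaw -1.2 z [ 0.001  0.001 -1.   ] w 0.0001 F [ 0.9 -0.3 -0.8]
top 73 x=0.5608+-0.0023*y deg off cab 1.23 ymin -0.021 z 0.1525
scene 297 x=0.5594+0.0272*y deg off cab -0.46 ymin -0.161 z 0.15
```

Request:
carry_out:
  motion:
    - [[-0.01,0,0,0,0,0],[-0.02,0,0,0,0,0],[-0.03,0,0,0,0,0],[-0.05,0,0,0,0,0],[-0.07,0,0,0,0,0]]

```text
time: 67.62
tcp_pos: [0.538, -0.102, 0.0949]
ee_rot: [-0.0, 1.0, -0.01, 0.001]
wrist_force: [-0.3, -0.5, -0.2]
gripper_width: 0.0
gripper_force: 0.0
```

Request:
carry_out:
  motion:
    - [[-0.03,0,0,0,0,0],[-0.06,0,0,0,0,0],[-0.1,0,0,0,0,0],[-0.2,0,0,0,0,0],[-0.3,0,0,0,0,0]]

```text
time: 68.25
tcp_pos: [0.5349, -0.102, 0.0949]
ee_rot: [-0.0, 1.0, -0.01, 0.001]
wrist_force: [0.2, -0.6, 0.7]
gripper_width: -0.0002
gripper_force: 0.0
```

Request:
carry_out:
  motion:
    - [[-0.5,0,0,0,0,0],[-1,0,0,0,0,0],[-1.5,0,0,0,0,0],[-2,0,0,0,0,0],[-3,0,0,0,0,0]]

```text
time: 68.88
tcp_pos: [0.5046, -0.1014, 0.095]
ee_rot: [-0.0, 1.0, -0.01, 0.001]
wrist_force: [-0.1, -0.8, 0.5]
gripper_width: -0.0005
gripper_force: 0.0
```

Run:
```python
from d import *
where(); shut(); shut()
```

```text
t 68.88 tcp [ 0.5046 -0.1014  0.095 ] yaw -1.1 z [ 0.002  0.001 -1.   ] w -0.0005 F [-0.1 -0.8  0.5]
top 87 x=0.5570+0.0684*y deg off cab -2.81 ymin -0.035 z 0.1507
scene 355 x=0.5570+0.0777*y deg off cab -3.34 ymin -0.159 z 0.1493
top 91 x=0.5569+0.0703*y deg off cab -2.92 ymin -0.035 z 0.1492
scene 355 x=0.5570+0.0776*y deg off cab -3.34 ymin -0.159 z 0.1489
```

```bash
cat > p.py <<'E'
from d import *
s=ctrl.state(); c=cam('wrist'); Q=rot(s['ee_rot']); RC=Q.T@rot(c['attitude']); tC=Q.T@(np.array(c['xyz'])-s['tcp_pos'])
f=192/np.tan(np.radians(c['fovy'])/2); cx,cy=c['cx'],c['cy']
T=(R.from_euler('z',-1.1,degrees=True)*R.from_euler('x',180,degrees=True)*R.from_euler('y',20,degrees=True)).as_matrix()
cp=np.array([.4301,-.1204,.2275])+T@tC; CR=T@RC
def proj(p):
    q=(p-cp)@CR; return np.c_[cx+f*q[:,0]/-q[:,2], cy-f*q[:,1]/-q[:,2]]
E
python3 - <<'E'
from p import *
shut()
im=cv2.imread('pics/w8.png'); hsv=cv2.cvtColor(im,cv2.COLOR_BGR2HSV)
a=np.linspace(0,2*np.pi,181)
for n,y,u0,u1,lo,hi in(('blue',.066,60,135,98,125),('orange',0,155,215,5,18),('green',-.066,225,285,60,85)):
    m=(hsv[:140,:,0]>=lo)&(hsv[:140,:,0]<=hi)&(hsv[:140,:,1]>60); k=np.zeros_like(m); k[:,u0:u1]=1; v,u=np.nonzero(m&k&(hsv[:140,:,2]>60)); strong=(m&k&(hsv[:140,:,1]>150)); v2,u2=np.nonzero(strong)
    print(n,'mask rows max',np.percentile(v,[98,100]) if len(v) else '',u.mean() if len(v) else '','strong rows',(v2.min(),v2.max(),u2.mean()) if len(v2) else '')
    for xc,z in((.040,.068),(.059,.074),(.077,.068)):
        for rr,dy in((.057,0),(.065,.0205),(.065,-.0205)):
            P=np.array([[*cabw(xc+rr*np.cos(t),y+dy),z+rr*np.sin(t)] for t in a]); r=proj(P); i=r[:,1].argmax(); print('   xc',xc,'r',rr,dy,'lowest',r[i].round(1))
print('roof front edge',proj(np.array([[*cabw(0,.1),.147],[*cabw(0,-.1),.147],[*cabw(-.025,.09),0],[*cabw(-.025,-.09),0.]])).round(1))
E
```

```text
top 86 x=0.5571+0.0853*y deg off cab -3.77 ymin -0.035 z 0.1509
scene 355 x=0.5570+0.0775*y deg off cab -3.33 ymin -0.16 z 0.1485
blue mask rows max [76. 78.] 103.84807167900273 strong rows (np.int64(61), np.int64(67), np.float64(119.84615384615384))
   xc 0.04 r 0.057 0 lowest [127.  112.9]
   xc 0.04 r 0.065 0.0205 lowest [108.2 120.7]
   xc 0.04 r 0.065 -0.0205 lowest [147.3 120.7]
   xc 0.059 r 0.057 0 lowest [126.6  93. ]
   xc 0.059 r 0.065 0.0205 lowest [106.9 101.1]
   xc 0.059 r 0.065 -0.0205 lowest [146.3 101. ]
   xc 0.077 r 0.057 0 lowest [129.8  78.4]
   xc 0.077 r 0.065 0.0205 lowest [111.7  86.3]
   xc 0.077 r 0.065 -0.0205 lowest [149.9  86.3]
orange mask rows max [77. 79.] 179.5064308681672 strong rows (np.int64(61), np.int64(77), np.float64(187.80265654648957))
   xc 0.04 r 0.057 0 lowest [190.3 112.8]
   xc 0.04 r 0.065 0.0205 lowest [171.1 120.7]
   xc 0.04 r 0.065 -0.0205 lowest [210.2 120.7]
   xc 0.059 r 0.057 0 lowest [190.  93.]
   xc 0.059 r 0.065 0.0205 lowest [170.4 101. ]
   xc 0.059 r 0.065 -0.0205 lowest [209.8 101. ]
   xc 0.077 r 0.057 0 lowest [191.7  78.4]
   xc 0.077 r 0.065 0.0205 lowest [173.1  86.3]
   xc 0.077 r 0.065 -0.0205 lowest [211.3  86.3]
green mask rows max [139. 139.] 253.7292023279699 strong rows (np.int64(132), np.int64(132), np.float64(272.5))
   xc 0.04 r 0.057 0 lowest [253.6 112.8]
   xc 0.04 r 0.065 0.0205 lowest [234.  120.7]
   xc 0.04 r 0.065 -0.0205 lowest [273.1 120.7]
   xc 0.059 r 0.057 0 lowest [253.5  93. ]
   xc 0.059 r 0.065 0.0205 lowest [233.8 101. ]
   xc 0.059 r 0.065 -0.0205 lowest [273.3 101. ]
   xc 0.077 r 0.057 0 lowest [253.6  78.4]
   xc 0.077 r 0.065 0.0205 lowest [234.6  86.3]
   xc 0.077 r 0.065 -0.0205 lowest [272.7  86.3]
roof front edge [[ 32.7  56.2]
 [297.5  56. ]
 [124.1 134.2]
 [273.9 134.2]]
```

Projected onto the earlier frame, the reels sit fully seated (xc = 77 mm). I bring the door to light contact only, then retract quickly, and see whether it stays.

Request:
carry_out:
  motion:
    - [[0.6,0,0,0,0,0],[1.2,0,0,0,0,0],[1.8,0,0,0,0,0],[2.3,0,0,0,0,0],[2.7,0,0,0,0,0]]

```text
time: 69.85
tcp_pos: [0.5323, -0.1019, 0.0949]
ee_rot: [-0.0, 1.0, -0.01, 0.001]
wrist_force: [-0.2, 0.4, 0.7]
gripper_width: -0.0003
gripper_force: 0.0
```

Request:
carry_out:
  motion:
    - [[0.2,0,0,0,0,0],[0.4,0,0,0,0,0],[0.6,0,0,0,0,0],[0.75,0,0,0,0,0],[0.8,0,0,0,0,0]]

```text
time: 70.47
tcp_pos: [0.54, -0.1021, 0.095]
ee_rot: [-0.0, 1.0, -0.01, 0.001]
wrist_force: [-0.6, 0.7, 0.1]
gripper_width: -0.0
gripper_force: 0.0
```

Request:
carry_out:
  motion:
    - [[0,0,0,0,0,0],[0,0,0,0,0,0],[0,0,0,0,0,0],[0,0,0,0,0,0],[0,0,0,0,0,0]]

```text
time: 71.1
tcp_pos: [0.54, -0.1021, 0.095]
ee_rot: [-0.0, 1.0, -0.01, 0.001]
wrist_force: [-1.3, 0.1, -0.2]
gripper_width: 0.0001
gripper_force: 0.0
```

Run:
```python
from d import *
where(); shut()
```

```text
t 71.1 tcp [ 0.54   -0.1021  0.095 ] yaw -1.2 z [ 0.002  0.001 -1.   ] w 0.0001 F [-1.3  0.1 -0.2]
top 73 x=0.5609+0.0020*y deg off cab 0.98 ymin -0.021 z 0.1503
scene 285 x=0.5596+0.0220*y deg off cab -0.16 ymin -0.16 z 0.1498
```

Request:
carry_out:
  motion:
    - [[-4,0,0,0,0,0],[-6,0,0,0,0,0]]

```text
time: 71.45
tcp_pos: [0.4785, -0.1005, 0.0944]
ee_rot: [-0.001, 1.0, -0.01, 0.0]
wrist_force: [0.7, 0.0, 0.5]
gripper_width: -0.0001
gripper_force: 0.0
```

Run:
```python
from d import *
where(); shut(); shut(); shut()
```

```text
t 71.45 tcp [ 0.4785 -0.1005  0.0944] yaw -1.2 z [ 0.     0.001 -1.   ] w -0.0001 F [0.7 0.  0.5]
top 91 x=0.5571+0.0732*y deg off cab -3.09 ymin -0.042 z 0.1522
scene 367 x=0.5563+0.0883*y deg off cab -3.95 ymin -0.16 z 0.1483
top 96 x=0.5556+0.0894*y deg off cab -4.01 ymin -0.042 z 0.1513
scene 365 x=0.5551+0.1089*y deg off cab -5.11 ymin -0.158 z 0.1489
top 93 x=0.5545+0.1042*y deg off cab -4.85 ymin -0.042 z 0.1509
scene 372 x=0.5548+0.1156*y deg off cab -5.49 ymin -0.158 z 0.1476
```

```bash
cat >> d.py <<'E'
def lean(c):
    P=cloud(c); hsv=cv2.cvtColor(c['color'],cv2.COLOR_RGB2HSV)
    m=(cv2.inRange(hsv,(95,90,30),(130,255,255))>0)&(P[...,2]>.135)&(P[...,2]<.158)&(P[...,0]<.59)&(P[...,0]>.5)&(abs(P[...,1]+.055)<.115)
    q=P[m]
    for y in np.arange(-.15,.05,.03):
        t=q[abs(q[:,1]-y)<.012]
        if len(t)>10:
            a=t[t[:,2]>np.percentile(t[:,2],60)]; print(y.round(3),len(t),'z',np.percentile(t[:,2],[50,90]).round(4),'x',a[:,0].min().round(4),a[:,0].max().round(4))
E
python3 - <<'E'
from d import *
where(); shut(); c=cam('wrist'); lean(c); print(); lean(cam('scene'))
P=cloud(c); h=np.array([.5622,.0604]); d=np.hypot(P[...,0]-h[0],P[...,1]-h[1])
q=P[(d<.012)&(P[...,2]>.08)]; print(len(q), np.percentile(q,[5,50,95],axis=0).round(4) if len(q) else '')
E
```

```text
t 71.75 tcp [ 0.481  -0.1012  0.0953] yaw -1.1 z [ 0.003  0.    -1.   ] w 0.0003 F [ 0.1 -0.6 -0.1]
top 94 x=0.5545+0.1015*y deg off cab -4.7 ymin -0.042 z 0.1501
scene 369 x=0.5548+0.1131*y deg off cab -5.35 ymin -0.159 z 0.1481
-0.15 2273 z [0.1397 0.1405] x 0.5326 0.5447
-0.12 2803 z [0.1406 0.1414] x 0.5359 0.548
-0.09 2987 z [0.1415 0.1424] x 0.5391 0.5515
-0.06 3152 z [0.1424 0.1433] x 0.5425 0.5548
-0.03 1624 z [0.1431 0.144 ] x 0.5461 0.5786

-0.15 30 z [0.1389 0.1416] x 0.5329 0.5433
-0.12 39 z [0.1403 0.1421] x 0.5355 0.5455
-0.09 37 z [0.1406 0.1431] x 0.5385 0.5478
-0.06 39 z [0.1422 0.1439] x 0.542 0.5522
-0.03 39 z [0.1418 0.1454] x 0.5442 0.5565
0.0 38 z [0.1433 0.1462] x 0.5509 0.5601
0.03 39 z [0.1441 0.1458] x 0.5515 0.5635
0
```

The door leans about 1.7 deg in its hinge clearance. The lag from closing makes it roll back a few degrees when let go. Lifting the free edge slightly by the pull while shut should relax this, so I locate the pull.

Request:
carry_out:
  motion:
    - [[-3,0,-3,0,7,0],[-6,0.5,-6,0,14,0],[-8,1,-9,0,21,0],[-9,1.5,-11,0,28,0],[-9,1.5,-11,0,30,0]]

```text
time: 72.58
tcp_pos: [0.3895, -0.1153, 0.2064]
ee_rot: [0.004, 0.965, -0.011, 0.262]
wrist_force: [-0.2, -0.3, 0.0]
gripper_width: -0.0003
gripper_force: 0.0
```

Request:
carry_out:
  motion:
    - [[0,0,0,0,0,0],[0,0,0,0,0,0]]

```text
time: 72.82
tcp_pos: [0.3897, -0.1137, 0.2039]
ee_rot: [0.001, 0.966, -0.01, 0.258]
wrist_force: [-0.2, 0.4, -0.3]
gripper_width: 0.0
gripper_force: 0.0
```

Run:
```python
from d import *
where(); shut(); c=cam('wrist'); P=cloud(c); np.savez('/tmp/w14.npz',P=P,color=c['color'])
th=np.radians(-1.1-5.4); H=np.array([.5622,.0604])  # door yaw
ex=np.array([np.cos(th),np.sin(th)]); ey=np.array([-np.sin(th),np.cos(th)])
L=np.stack([(P[...,:2]-H)@ex,(P[...,:2]-H)@ey,P[...,2]],-1)
m=(L[...,0]<-.008)&(L[...,0]>-.03)&(L[...,1]<-.1)&(L[...,1]>-.23)&(L[...,2]>.012)&(L[...,2]<.145)
q=L[m]; print(len(q)); 
if len(q): print(np.percentile(q,[2,50,98],axis=0).round(4)); print(np.histogram(q[:,2],np.arange(.01,.15,.01))[0]); print(np.histogram(q[:,1],np.arange(-.23,-.1,.01))[0]); print('col',np.median(c['color'][m],0))
```

```text
t 72.83 tcp [ 0.3897 -0.1137  0.2039] yaw -1.2 z [ 0.499 -0.007 -0.867] w 0.0 F [-0.2  0.4 -0.3]
top 218 x=0.5545+0.1098*y deg off cab -5.17 ymin -0.158 z 0.1522
scene 371 x=0.5549+0.1145*y deg off cab -5.43 ymin -0.159 z 0.1483
456
[[-0.0195 -0.2135  0.0466]
 [-0.0187 -0.2078  0.0893]
 [-0.0087 -0.2025  0.1048]]
[  0   0   0  25  44  51  53  60  70 153   0   0   0]
[  0 141 315   0   0   0   0   0   0   0   0   0]
col [43. 54. 57.]
```

Run:
```python
from d import *
P=np.load('/tmp/w14.npz')['P']
q=P[(P[...,1]<-.165)&(P[...,1]>-.2)&(P[...,2]>.03)&(P[...,2]<.15)&(P[...,0]>.5)&(P[...,0]<.66)]; print('heater',len(q),np.percentile(q[:,0],[0,1,5]),q[:,2].max())
H=np.array([.5622,.0604])
def tcp(yaw,z,x=-.017,y=-.208):
    t=np.radians(yaw); return (*(H+[x*np.cos(t)-y*np.sin(t),x*np.sin(t)+y*np.cos(t)]),z,yaw)
x,y,z,w=tcp(-6.5,.17); print(x,y)
a=go(x-.04,y,.2,w); a=go(x,y,.2,w,frm=a); a=go(x,y,.086,w,frm=a); a=go(x,y,.089,w,frm=a)
a=go(*tcp(-1.1,.089),frm=a); print(a[0])
```

```text
heater 3065 [0.57962503 0.58022655 0.58149202] 0.1316033253608682
0.5217630099897734 -0.14433849134667576
shift [7.81 2.89 4.97] turn [ -1.6 -29.9   5.3]
shift [ 3.97 -0.45 -0.  ] turn [0. 0. 0.]
shift [ 0.  -0.  11.4] turn [0. 0. 0.]
shift [ 0.   0.  -0.3] turn [0. 0. 0.]
shift [1.96 0.07 0.  ] turn [-0.   0.  -5.4]
[ 0.54121006 -0.14723531  0.089     ]
```

Request:
carry_out:
  motion:
    - [[2,0.8,1.2,-0.4,-8,1.4],[4,1.5,2.5,-0.8,-16,2.7],[6,2.2,3.7,-1.2,-24,4],[7.8,2.9,5,-1.6,-29.9,5.3],[7.8,2.9,5,-1.6,-29.9,5.3]]
  hand: 3

```text
time: 73.6
tcp_pos: [0.4834, -0.1448, 0.1985]
ee_rot: [0.0, 0.998, -0.057, -0.001]
wrist_force: [0.5, 0.3, -0.6]
gripper_width: 0.03
gripper_force: 0.0
```

Request:
carry_out:
  motion:
    - [[0,0,0,0,0,0],[0,0,0,0,0,0]]

```text
time: 73.85
tcp_pos: [0.4808, -0.1447, 0.2007]
ee_rot: [0.001, 0.998, -0.058, 0.002]
wrist_force: [-0.2, 0.5, -0.5]
gripper_width: 0.03
gripper_force: 0.0
```

```bash
cat >> d.py <<'E'
H=np.array([.5622,.0604])
def tcp(yaw,z,x=-.020,y=-.208):
    t=np.radians(yaw); return (*(H+[x*np.cos(t)-y*np.sin(t),x*np.sin(t)+y*np.cos(t)]),z,yaw)
E
python3 - <<'E'
from d import *
where(); shut(); a=go(*tcp(-6.5,.2)); a=go(*tcp(-6.5,.086),frm=a)
E
```

```text
t 73.85 tcp [ 0.4808 -0.1447  0.2007] yaw -6.6 z [ 0.003 -0.002 -1.   ] w 0.03 F [-0.2  0.5 -0.5]
top 144 x=0.5546+0.1058*y deg off cab -4.94 ymin -0.122 z 0.1501
scene 375 x=0.5549+0.1162*y deg off cab -5.53 ymin -0.159 z 0.1482
shift [ 3.75 -0.53  0.12] turn [ 0.1 -0.2 -0.1]
shift [ 0.  -0.  11.4] turn [0. 0. 0.]
```

Request:
carry_out:
  motion:
    - [[2.5,-0.5,0,0,0,0],[2.5,-0.5,4,0,0,0],[2.5,-0.5,8,0,0,0],[2.5,-0.5,11.5,0,0,0],[2.5,-0.5,11.5,0,0,0]]

```text
time: 74.58
tcp_pos: [0.5048, -0.1422, 0.0835]
ee_rot: [-0.0, 0.998, -0.058, -0.001]
wrist_force: [0.2, -0.4, 0.5]
gripper_width: 0.03
gripper_force: 0.0
```

Request:
carry_out:
  motion:
    - [[0.4,0,0,0,0,0],[0.8,0,0,0,0,0],[1.2,0,0,0,0,0],[1.2,0,0,0,0,0]]

```text
time: 75.08
tcp_pos: [0.5199, -0.1448, 0.0863]
ee_rot: [0.001, 0.998, -0.058, 0.002]
wrist_force: [-0.8, -0.3, 0.9]
gripper_width: 0.03
gripper_force: 0.0
```

Request:
carry_out:
  motion:
    - [[0,0,0,0,0,0],[0,0,0,0,0,0],[0,0,0,0,0,0],[0,0,0,0,0,0]]
  hand: 0.3

```text
time: 75.58
tcp_pos: [0.5193, -0.145, 0.0859]
ee_rot: [0.001, 0.998, -0.058, 0.002]
wrist_force: [0.5, -3.9, 3.4]
gripper_width: 0.0081
gripper_force: 58.7
```

Run:
```python
from d import *
where(); shut()
```

```text
t 75.58 tcp [ 0.5193 -0.145   0.0859] yaw -6.6 z [ 0.003 -0.003 -1.   ] w 0.0081 F [ 0.5 -3.9  3.4]
top 127 x=0.5553+0.0971*y deg off cab -4.45 ymin -0.07 z 0.1511
scene 378 x=0.5556+0.1095*y deg off cab -5.15 ymin -0.159 z 0.1498
```

Request:
carry_out:
  motion:
    - [[0,0,-0.15,0,0,0],[0,0,-0.3,0,0,0],[0.4,0,-0.3,0,0,-1.1],[0.8,0,-0.3,0,0,-2.2],[1.2,0.05,-0.3,0,0,-3.3]]

```text
time: 76.3
tcp_pos: [0.5313, -0.1465, 0.0886]
ee_rot: [0.001, 1.0, -0.028, 0.001]
wrist_force: [0.4, -2.9, -0.0]
gripper_width: 0.0086
gripper_force: 58.6
```

Run:
```python
from d import *
where(); shut(); c=cam('wrist'); lean(c)
```

```text
t 76.3 tcp [ 0.5313 -0.1465  0.0886] yaw -3.2 z [ 0.003 -0.002 -1.   ] w 0.0086 F [ 0.4 -2.9 -0. ]
top 128 x=0.5590+0.0508*y deg off cab -1.81 ymin -0.07 z 0.154
scene 350 x=0.5587+0.0454*y deg off cab -1.5 ymin -0.159 z 0.1485
-0.15 2384 z [0.1423 0.1431] x 0.5477 0.5585
-0.12 2203 z [0.1429 0.1437] x 0.5488 0.5602
-0.09 2276 z [0.1435 0.1442] x 0.5459 0.5613
-0.06 234 z [0.1437 0.1444] x 0.5517 0.5616
```

Request:
carry_out:
  motion:
    - [[0.2,0,0,0,0,-0.6],[0.4,0,0,0,0,-1.1],[0.55,0,0,0,0,-1.6],[0.7,0,0,0,0,-2],[0.75,0,0,0,0,-2]]

```text
time: 77.08
tcp_pos: [0.5378, -0.1473, 0.0888]
ee_rot: [0.001, 1.0, -0.011, 0.0]
wrist_force: [-5.6, -5.5, 4.4]
gripper_width: 0.0079
gripper_force: 59.2
```

Request:
carry_out:
  motion:
    - [[0,0,0,0,0,0],[0,0,0,0,0,0]]

```text
time: 77.32
tcp_pos: [0.5378, -0.1472, 0.0887]
ee_rot: [0.001, 1.0, -0.011, 0.0]
wrist_force: [-3.7, -5.8, 2.8]
gripper_width: 0.0082
gripper_force: 59.1
```

Run:
```python
from d import *
where(); shut(); c=cam('wrist'); lean(c)
```

```text
t 77.33 tcp [ 0.5378 -0.1472  0.0887] yaw -1.3 z [ 0.001 -0.003 -1.   ] w 0.0082 F [-3.7 -5.8  2.8]
top 133 x=0.5603+0.0075*y deg off cab 0.67 ymin -0.07 z 0.1514
scene 284 x=0.5594+0.0200*y deg off cab -0.05 ymin -0.159 z 0.1487
-0.15 2096 z [0.1426 0.1434] x 0.554 0.5646
-0.12 1543 z [0.1431 0.1439] x 0.5544 0.5645
-0.09 2249 z [0.1437 0.1444] x 0.5514 0.5653
-0.06 237 z [0.1439 0.1446] x 0.555 0.5648
```

Request:
carry_out:
  motion:
    - [[0,0,-0.1,0,0,0],[0,0,-0.2,0,0,0],[-0.03,0,-0.2,0,0,0],[-0.05,0,-0.1,0,0,0],[-0.05,0,0,0,0,0]]

```text
time: 78.1
tcp_pos: [0.5378, -0.1471, 0.089]
ee_rot: [0.001, 1.0, -0.011, 0.001]
wrist_force: [-4.1, -6.1, 2.7]
gripper_width: 0.0083
gripper_force: 59.2
```

Request:
carry_out:
  motion:
    - [[0,0,0.1,0,0,0],[0,0,0.2,0,0,0],[0,0,0.2,0,0,0]]

```text
time: 78.47
tcp_pos: [0.5378, -0.1476, 0.0873]
ee_rot: [0.002, 1.0, -0.011, 0.001]
wrist_force: [-5.6, -7.4, 3.3]
gripper_width: 0.0082
gripper_force: 59.2
```

Request:
carry_out:
  motion:
    - [[0,0,0,0,0,0],[0,0,0,0,0,0],[0,0,0,0,0,0],[0,0,0,0,0,0]]
  hand: 3

```text
time: 78.97
tcp_pos: [0.538, -0.1466, 0.0866]
ee_rot: [0.001, 1.0, -0.011, 0.001]
wrist_force: [0.2, -0.4, -0.1]
gripper_width: 0.0296
gripper_force: 0.0
```

Run:
```python
from d import *
where(); shut(); c=cam('wrist'); lean(c)
```

```text
t 78.97 tcp [ 0.538  -0.1466  0.0866] yaw -1.3 z [ 0.003 -0.002 -1.   ] w 0.0296 F [ 0.2 -0.4 -0.1]
top 126 x=0.5603+0.0196*y deg off cab -0.02 ymin -0.07 z 0.15
scene 290 x=0.5590+0.0235*y deg off cab -0.25 ymin -0.161 z 0.1554
-0.15 2106 z [0.1401 0.1408] x 0.5528 0.5633
-0.12 1187 z [0.1409 0.1417] x 0.5534 0.5602
-0.09 2252 z [0.1418 0.1426] x 0.554 0.5646
-0.06 273 z [0.1424 0.1431] x 0.5544 0.5645
```

The door now stays at about 0.2 deg with the fingers open. I withdraw straight back.

Request:
carry_out:
  motion:
    - [[-0.3,0,0,0,0,0],[-1,0,0,0,0,0],[-2,0,0,0,0,0],[-4,0,0,0,0,0],[-7,0,-3,0,0,0]]

```text
time: 79.75
tcp_pos: [0.4654, -0.1442, 0.1147]
ee_rot: [-0.0, 1.0, -0.011, -0.001]
wrist_force: [-0.1, -0.3, 0.1]
gripper_width: 0.0302
gripper_force: 0.0
```

Request:
carry_out:
  motion:
    - [[-3,3,-4,0,0,0],[-5,6,-8,0,0,0],[-6,9,-10,0,0,0],[-6,9,-10,0,0,0],[-6,9,-10,0,0,0]]

```text
time: 80.38
tcp_pos: [0.405, -0.2327, 0.2155]
ee_rot: [0.0, 1.0, -0.012, 0.001]
wrist_force: [0.1, 0.3, -0.7]
gripper_width: 0.0297
gripper_force: 0.0
```

Run:
```python
from d import *
where(); shut(); c=cam('wrist'); lean(c)
c=cam('scene'); P=cloud(c).reshape(-1,3); q=P[(P[:,2]>.195)&(P[:,2]<.215)&(np.hypot(P[:,0]-.67,P[:,1]+.057)<.05)]; print('cart',cv2.minEnclosingCircle(q[:,:2].astype(np.float32)),np.median(q[:,2]))
```

```text
t 80.38 tcp [ 0.405  -0.2327  0.2155] yaw -1.3 z [ 0.002 -0.001 -1.   ] w 0.0297 F [ 0.1  0.3 -0.7]
top 208 x=0.5602+0.0258*y deg off cab -0.38 ymin -0.159 z 0.1523
scene 280 x=0.5592+0.0211*y deg off cab -0.11 ymin -0.161 z 0.1489
cart ((0.6685482859611511, -0.05734208971261978), 0.02963758073747158) 0.204377572252729
```

The door stays shut within about 0.3 deg, and the cartridge is still seated in the well. I hand the job in.

```bash
python3 -c "
from workcell import ctrl
print(ctrl.hand_in())"
```

```text
the job is handed in; nothing more can be done
None
```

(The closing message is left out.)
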